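# Proof-press the rack trays and shelve the sample on the sound one

## Robot

A 7-joint arm with a two-finger parallel gripper is mounted at the origin on the work surface. World frame = base frame: x ahead of the robot, y to its left, z up, the work surface at z = 0. Lengths are in m, angles in degrees, forces in N, time in s.
With the tool pointing down it reaches from about 0.4 to 0.85 m from the base axis. Payload 4.5 kg.
Tool frame: the origin (TCP) lies between the finger pads; the fingertips stand 25 mm ahead of it and the grasp point (between the pads) lies 6 mm ahead of it; z points along the fingers, y is the direction in which the jaws open and shut (so a half turn about z gives the same grasp; the last joint's range is limited). The gripper opens to 88 mm and grips with 3 to 60 N. Pads are 18 mm wide; open, the fingers measure 123 mm over their backs; the gripper's body (75 mm by 187 mm) begins 45 mm behind the grasp point.
Start: joints at [-74.324, 39.483, -11.15, 89.685, 9.013, 51.709, -12.324], TCP at [0.148, 0.607, 0.229] pointing down, gripper open.
Joint ranges: [-172.22, 172.22], [-26.19, 119.32], [-84.43, 86.54], [7.71, 146.69], [-57.33, 237.33], [2.42, 119.75], [-152.13, 152.13]. Speed limits (degrees/s): [147.25, 147.25, 180, 180, 180, 180, 180].

## Interface

Orientations are given as [roll, pitch, yaw] about the fixed x, y, z axes, in that order (R = Rz(yaw) Ry(pitch) Rx(roll)).
In Python, from cell import status, snapshot, workorder gives the robot as it stands.
- The arm moves only by the tool jog_arm, never from a script. Its argument "motion" is a list of rows, each a list of 3 entries, a list of its own where there are three numbers: the shift along the tool's x, y, z in m, then the turn about the tool's z in degrees, then the opening in per cent of the stroke, from 0 (shut) to 100 (fully open). In form: [[[tx, ty, tz], roll, fingers], ...]. A call has 1 to 8 rows; each row is the pose to reach, as a shift and turn from the pose measured when the call began, along the tool's axes at that moment; what a row does not reach only later rows make up. A row lasts 1/12 s, in which the tool goes at most 41.7 mm and 7.16 degrees, less where a joint would pass 70% of its speed; a pose out of reach is approached as far as the arm can. A call with a gripper value outside its range is refused whole. The fingers move at their own pace and stop on an object; the grip force is fixed at half the most. Time passes only in rows, so rows that repeat a pose let the fingers close. It gives the time, the measured TCP pose, the force and the opening at its end, in the units of the state.
- status.sense(): the state, without advancing time (a new reading comes with each control period).
- snapshot(name): name is "scene" or "side" or "wrist"; returns a dict with "image" (400x640x3 uint8, blue, green, red), "camera_matrix" (3x3 intrinsics, pixels), "extrinsics" (4x4, takes a point from camera to world coordinates). Camera axes: x right, y up, looking along -z (the intrinsics and any distortion apply to the point x, -y, -z); pixel columns grow to the right and rows downward; lengths in m; the calibration is good to about 2 mm. The wrist camera is an equidistant fisheye: a pixel r from the principal point sees the ray r / f radians off the axis. A picture is of the moment at which its call begins. There is no depth.
- workorder.hand_in(): hands the job in, once; it reports no verdict.
The state is a dict: "clock": time; "joint_pos": joint angles; "dq": joint speeds; "effort": joint torques, N m; "tcp_pos": TCP position; "tool_rot": TCP orientation; "force": force on the tool from outside, world axes, zero at the start; "moment": the same for the moment, N m; "finger_gap": opening from 0.0 (shut) to 1.0 (fully open).
Only numpy, scipy, OpenCV 4.12 (cv2) and the standard library are available. Lean on these libraries where they do the work, as an engineer would, in place of code of your own. Each camera call takes 0.05 s, during which the arm holds its last target.

## Task

Only one of the three trays of the bottle rack is properly hooked in; the other two look the same but sag under load. Press down with the fingertips on the middle of the trays at about 8 newtons, never above 14, until you find the one that comes up firm within about 5 mm (the others give 8 mm or more), and keep that press on it for a second. Then pick up the blue-capped sample bottle and set it down gently, upright, on the middle of that tray, never on a sagging one, let go, and leave everything else as it stands.

Things in the scene. Friction and masses are not known exactly. Their poses are not given: they have to be found in the camera images.
- rack: Bench-top bottle rack, fixed: grey base plate 240 x 370 mm, two posts and an aluminium cross rail (80 mm deep, 352 mm wide, its top 150 mm above the table). Three white trays plug side by side, 112 mm apart, into sockets in the rail's front. Origin: on the table under the base, midway between the rail's ends; x points from the robot side to the rail, y towards the left tray, z up. The trays stick out towards -x.
- seat_right (a joint): Sag of the right (rack -y) tray in its socket, rad: 0 level, growing as it dips; springs back when let go. The pivot lies 145 mm behind the tray's middle (0.01 rad lowers the middle by 1.45 mm). All three read 0 until pressed. Under 8 N at the middle the sound tray stays below 0.035, the badly hooked ones pass 0.05.
- seat_mid (a joint): Sag of the middle tray in its socket, rad: 0 level, growing as it dips; springs back when let go. The pivot lies 145 mm behind the tray's middle (0.01 rad lowers the middle by 1.45 mm). All three read 0 until pressed. Under 8 N at the middle the sound tray stays below 0.035, the badly hooked ones pass 0.05.
- seat_left (a joint): Sag of the left (rack +y) tray in its socket, rad: 0 level, growing as it dips; springs back when let go. The pivot lies 145 mm behind the tray's middle (0.01 rad lowers the middle by 1.45 mm). All three read 0 until pressed. Under 8 N at the middle the sound tray stays below 0.035, the badly hooked ones pass 0.05.
- bottle: The sample bottle to be stored: round amber glass with a paper label and a BLUE screw cap, full, about 0.55 kg, standing upright. 150 mm tall; body 58 mm in diameter up to 85 mm, shoulder up to 106 mm, narrow neck, cap 38 mm in diameter from 116 to 150 mm height: lift it by the cap. Origin: centre of the underside, z up.
- spare_bottle: Bystander: the same kind of bottle with a WHITE cap, 58 mm in diameter, 150 mm tall. Origin: centre of the underside.
- cola: Bystander: waisted brown glass drink bottle, 60 mm in diameter, 190 mm tall. Origin: centre of the underside.
- can: Bystander: red drink can, 66 mm in diameter, 115 mm tall. Origin: centre of the underside.
- cup: Bystander: lidded paper cup, 88 mm across the rim, 130 mm tall. Origin: centre of the underside.
- crown_cap: Bystander: red crown cap lying on the table, 30 mm in diameter, 6 mm thick. Origin: centre of the underside.
- tray_left: The left (rack +y) tray: a white sheet-steel leaf held at its rear end only, 90 x 135 mm, 3 mm thick, 6 mm lips on both sides and front (84 mm between side lips). Origin: rear edge, mid thickness, axes as the rack's. A badly hooked tray gives softly, about 0.6 N per mm at its middle, for 7 mm or more; the sound one too for its first 0.5 to 3.5 mm (differs each time), then takes about 5 N per mm.
- spot_left (a point): The middle of the left (rack +y) tray on its upper face: mid-span, where to press and where the bottle goes. About 130 mm above the table; 70 mm in front of the rail.
- tray_mid: The middle tray: a white sheet-steel leaf held at its rear end only, 90 x 135 mm, 3 mm thick, 6 mm lips on both sides and front (84 mm between side lips). Origin: rear edge, mid thickness, axes as the rack's. A badly hooked tray gives softly, about 0.6 N per mm at its middle, for 7 mm or more; the sound one too for its first 0.5 to 3.5 mm (differs each time), then takes about 5 N per mm.
- spot_mid (a point): The middle of the middle tray on its upper face: mid-span, where to press and where the bottle goes. About 130 mm above the table; 70 mm in front of the rail.
- tray_right: The right (rack -y) tray: a white sheet-steel leaf held at its rear end only, 90 x 135 mm, 3 mm thick, 6 mm lips on both sides and front (84 mm between side lips). Origin: rear edge, mid thickness, axes as the rack's. A badly hooked tray gives softly, about 0.6 N per mm at its middle, for 7 mm or more; the sound one too for its first 0.5 to 3.5 mm (differs each time), then takes about 5 N per mm.
- spot_right (a point): The middle of the right (rack -y) tray on its upper face: mid-span, where to press and where the bottle goes. About 130 mm above the table; 70 mm in front of the rail.

How it is judged:
By the outcome, as a careful person would: the job done as asked, in the order asked, and still so for the second after the job is handed in, with the robot touching nothing.
It also fails if it takes over 72 s, if anything falls off the work surface, if the arm or the gripper's body presses on something with over 40 N, if the wrist force passes 120 N, or if a joint passes its speed limit or range.

## Working session

There is one attempt and no reset: what is moved stays moved. The work goes in short steps, Python scripts to look and compute and a tool call to move; the robot and the scene stay as the last step left them, time stands still between calls to the robot, and variables do not carry over. Pictures are saved under pics/ and viewed, and the job is handed in when it is done.

Besides the shell and the picture viewer there is one more tool, called after "Call:" as a command line: name --argument value ..., lists and objects as JSON in quotes. jog_arm: Moves the arm, as the interface text tells. Its arguments: {"type":"object","properties":{"motion":{"type":"array","items":{"type":"array"}}},"required":["motion"]}

```bash
ls; mkdir -p pics; cat > h.py <<'E'
import numpy as np,cv2
from cell import status,snapshot,workorder
def shot(n,f):
    s=snapshot(n); cv2.imwrite('pics/'+f+'.png',s['image']); np.savez('pics/'+f+'.npz',K=s['camera_matrix'],T=s['extrinsics'],im=s['image']); return s
def ray(f,u,v):
    d=np.load('pics/'+f+'.npz');K,T=d['K'],d['T']
    x=(u-K[0,2])/K[0,0];y=(v-K[1,2])/K[1,1]
    return T[:3,3],T[:3,:3]@np.array([x,-y,-1])
def onz(f,u,v,z):
    o,d=ray(f,u,v); return o+d*(z-o[2])/d[2]
def proj(f,p):
    d=np.load('pics/'+f+'.npz');K,T=d['K'],d['T']
    c=T[:3,:3].T@(np.array(p)-T[:3,3]); return np.array([K[0,2]+K[0,0]*c[0]/-c[2],K[1,2]-K[1,1]*c[1]/-c[2]])
E
python3 - <<'E'
from h import *
np.set_printoptions(precision=3,suppress=True)
for n in('scene','side','wrist'):
    s=shot(n,n+'0');print(n,s['camera_matrix'],s['extrinsics'],[k for k in s])
print(status.sense())
E
```

```text
pics
scene [[480.181   0.    308.894]
 [  0.    480.181 204.345]
 [  0.      0.      1.   ]] [[-0.641 -0.578  0.505  1.313]
 [ 0.768 -0.481  0.423  0.619]
 [-0.001  0.659  0.752  1.245]
 [ 0.     0.     0.     1.   ]] ['image', 'camera_matrix', 'extrinsics']
side [[441.002   0.    320.809]
 [  0.    441.002 201.469]
 [  0.      0.      1.   ]] [[ 0.79   0.392 -0.471 -0.021]
 [-0.613  0.48  -0.628 -0.792]
 [-0.02   0.785  0.62   0.907]
 [ 0.     0.     0.     1.   ]] ['image', 'camera_matrix', 'extrinsics']
wrist [[309.707   0.    320.62 ]
 [  0.    309.707 200.294]
 [  0.      0.      1.   ]] [[ 0.237 -0.921 -0.31   0.068]
 [ 0.971  0.225  0.076  0.627]
 [-0.001 -0.319  0.948  0.384]
 [ 0.     0.     0.     1.   ]] ['image', 'camera_matrix', 'extrinsics']
{'clock': 0.15, 'joint_pos': array([-74.322,  39.521, -11.146,  89.729,   9.013,  51.71 , -12.326]), 'dq': array([ 0.004, -0.039, -0.002, -0.172, -0.082,  0.001,  0.103]), 'effort': array([ -0.001, -52.786,  -1.268, -15.359,  -0.053,   0.004,   0.   ]), 'tcp_pos': array([0.148, 0.607, 0.229]), 'tool_rot': array([-179.922,    0.006,  166.262]), 'force': array([ 0.46 ,  0.323, -0.233]), 'moment': array([ 0.061, -0.047, -0.03 ]), 'finger_gap': 1.0045373855229314}
```

View pics/scene0.png

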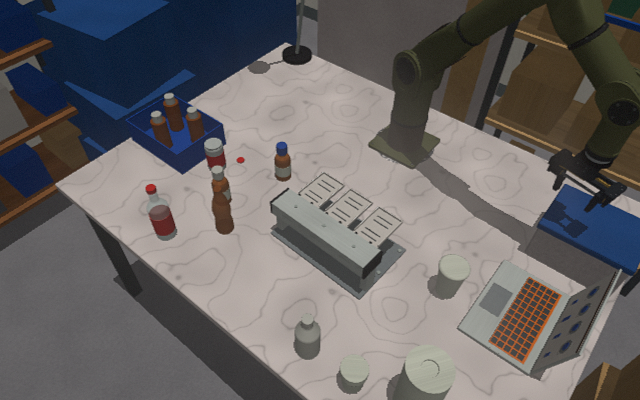

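View pics/side0.png

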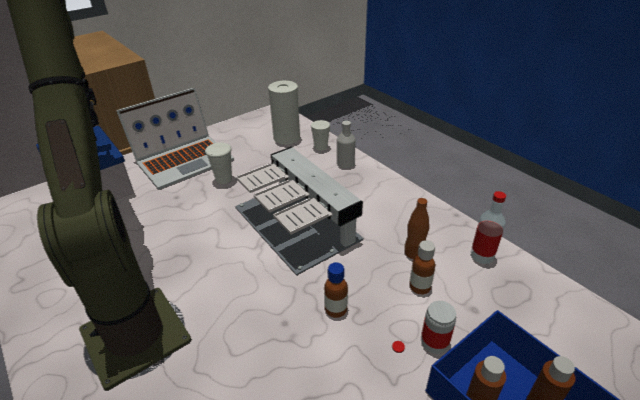

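View pics/wrist0.png

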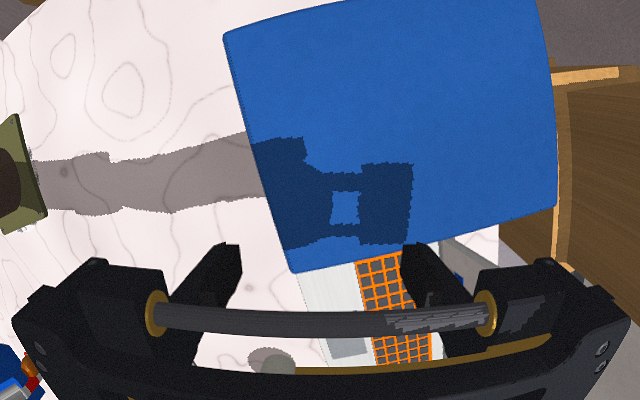

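The scene view has the rack at about (345,225) and the blue cap at (282,148). The side view has the rack at about (300,200) and the blue cap at (336,272). I'll enlarge both rack views.

```bash
python3 - <<'E'
from h import *
a=cv2.imread('pics/scene0.png')[165:300,260:420];b=cv2.imread('pics/side0.png')[140:275,225:385]
cv2.imwrite('pics/zs.png',cv2.resize(a,None,fx=5,fy=4.4,interpolation=2)[:594]);
cv2.imwrite('pics/zd.png',cv2.resize(b,None,fx=5,fy=4.4,interpolation=2)[:594])
for n in('scene0','side0'):
    im=cv2.imread(f'pics/{n}.png');h=cv2.cvtColor(im,cv2.COLOR_BGR2HSV)
    m=cv2.inRange(h,(108,130,50),(125,255,255))
    k,l,st,c=cv2.connectedComponentsWithStats(m)
    for i in range(1,k):
        if 40<st[i,4]<1000: print(n,st[i],c[i])
E
```

```text
scene0 [605  14  35  18 267] [622.29213483  22.27715356]
scene0 [277 142  10   7  58] [281.46551724 145.13793103]
side0 [ 93 126  30  35 348] [105.83333333 142.51436782]
side0 [ 98 151   9   5  42] [102.02380952 152.95238095]
side0 [328 263  16  20 264] [335.6969697  272.35984848]
side0 [575 368  44  32 109] [595.98165138 383.70642202]
```

View pics/zs.png

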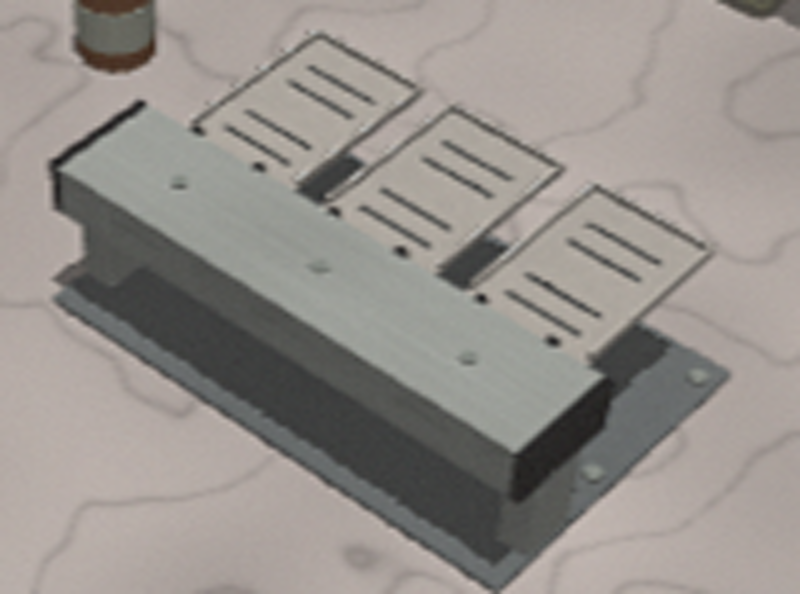

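View pics/zd.png

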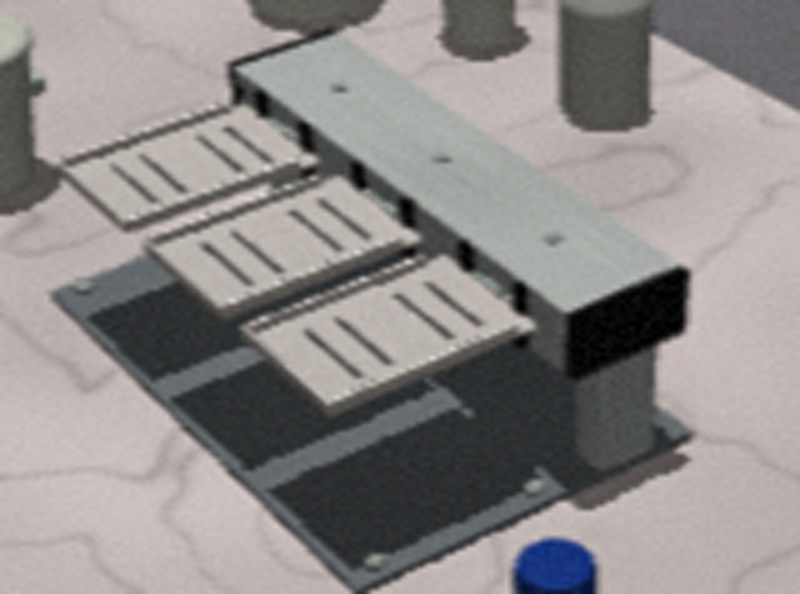

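```bash
python3 - <<'E'
from h import *
np.set_printoptions(precision=4,suppress=True)
S=lambda x,y:(x/5+260,y/4.4+165)
D=lambda x,y:(x/5+225,y/4.4+140)
print('rail scene',*[onz('scene0',*S(*p),.15)[:2] for p in[(513,455),(612,383),(146,103),(52,165)]])
print('rail side',*[onz('side0',*D(*p),.15)[:2] for p in[(568,318),(688,270),(335,32),(231,68)]])
print('tray scene',*[onz('scene0',*S(*p),.13)[:2] for p in[(294,115),(431,193),(584,278)]])
print('tray side',*[onz('side0',*D(*p),.13)[:2] for p in[(392,330),(297,245),(192,161)]])
print('frontcorners scene',*[onz('scene0',*S(*p),.137)[:2] for p in[(320,34),(421,92),(456,106),(563,169),(597,186),(713,248)]])
print('front side',*[onz('side0',*D(*p),.135)[:2] for p in[(330,405),(243,325),(223,310),(147,242),(125,222),(62,160)]])
# bottle: blue cap from two views
def ls(o1,d1,o2,d2):
    A=np.array([d1,-d2]).T;t=np.linalg.lstsq(A,o2-o1,rcond=None)[0];return o1+t[0]*d1,o2+t[1]*d2
print('cap',*ls(*ray('scene0',282,148),*ray('side0',335.7,272.4)))
for n in('scene0','side0'):
    im=cv2.imread(f'pics/{n}.png');h=cv2.cvtColor(im,cv2.COLOR_BGR2HSV)
    print(n,im.shape)
a=cv2.imread('pics/scene0.png')[130:190,255:315];b=cv2.imread('pics/side0.png')[250:330,300:380]
cv2.imwrite('pics/zb.png',np.hstack([cv2.resize(a,(400,400),interpolation=2),cv2.resize(b,(400,400),interpolation=2)]))
E
```

```text
rail scene [0.6615 0.2637] [0.582  0.2744] [ 0.5659 -0.0858] [ 0.6465 -0.091 ]
rail side [ 0.5631 -0.0922] [ 0.6445 -0.0977] [0.6576 0.2621] [0.5774 0.2635]
tray scene [ 0.5013 -0.0189] [0.505 0.092] [0.5074 0.2068]
tray side [ 0.4964 -0.0219] [0.5048 0.0834] [0.5088 0.2044]
frontcorners scene [ 0.4322 -0.0533] [0.4373 0.0328] [0.4342 0.0581] [0.4405 0.1444] [0.4402 0.1693] [0.442  0.2537]
front side [ 0.4274 -0.0622] [0.4325 0.0286] [0.432 0.048] [0.4359 0.1355] [0.4372 0.1627] [0.4442 0.2499]
cap [ 0.428  -0.2409  0.1333] [ 0.4299 -0.2427  0.1332]
scene0 (400, 640, 3)
side0 (400, 640, 3)
```

View pics/zb.png

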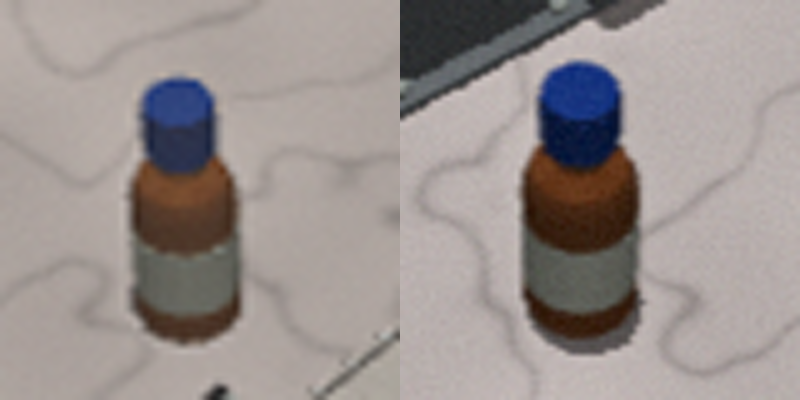

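```bash
cat >> h.py <<'E'
from scipy.spatial.transform import Rotation as R
np.set_printoptions(precision=4,suppress=True)
def to(p):
    s=status.sense(); Q=R.from_euler('xyz',s['tool_rot'],degrees=True)
    print('shift',Q.inv().apply(np.array(p)-s['tcp_pos']),'tcp',s['tcp_pos'],'rot',s['tool_rot'],'F',s['force'],'t',s['clock'],'gap',s['finger_gap'])
E
python3 -c "
from h import *
to([.508,.203,.30])
print('spare',onz('side0',427,247,.15), 'cola',onz('side0',422,201,.19))"
```

```text
shift [-0.4452 -0.3068 -0.0709] tcp [0.1484 0.6066 0.2286] rot [-179.9218    0.0061  166.2622] F [ 0.4596  0.3231 -0.2326] t 0.15 gap 1.0045373855229314
spare [ 0.6455 -0.3298  0.15  ] cola [ 0.7301 -0.231   0.19  ]
```

Call:
jog_arm --motion '[[[-0.1,-0.05,-0.07],-13.7,0],[[-0.2,-0.12,-0.07],-13.7,0],[[-0.445,-0.307,-0.07],-13.7,0],[[-0.445,-0.307,-0.07],-13.7,0],[[-0.445,-0.307,-0.07],-13.7,0],[[-0.445,-0.307,-0.07],-13.7,0],[[-0.445,-0.307,-0.07],-13.7,0],[[-0.445,-0.307,-0.07],-13.7,0]]'

```text
clock: 0.82
tcp_pos: [0.3674, 0.3647, 0.2814]
tool_rot: [-179.9, -0.0, 180.0]
force: [1.4, 0.2, 0.0]
finger_gap: 0.417
```

```bash
python3 -c "
from h import *
to([.508,.203,.30])
print(status.sense()['joint_pos'])"
```

```text
shift [-0.1406 -0.1616 -0.0184] tcp [0.3674 0.3647 0.2814] rot [-179.8997   -0.0212  179.9702] F [1.3692 0.2046 0.0277] t 0.8167 gap 0.4166453781010118
[-38.5799  28.0807 -17.5763 103.8816  10.7866  49.7592  28.746 ]
```

Call:
jog_arm --motion '[[[-0.14,-0.162,0.02],0,0],[[-0.14,-0.162,0.02],0,0],[[-0.14,-0.162,0.02],0,0],[[-0.14,-0.162,0.02],0,0],[[-0.14,-0.162,0.02],0,0],[[-0.14,-0.162,0.02],0,0],[[-0.14,-0.162,0.02],0,0],[[-0.14,-0.162,0.02],0,0]]'

```text
clock: 1.48
tcp_pos: [0.5068, 0.203, 0.2614]
tool_rot: [-179.9, -0.1, 179.9]
force: [-0.0, -0.3, -0.4]
finger_gap: 0.006
```

```bash
python3 -c "
from h import *
s=shot('wrist','w1');print(s['extrinsics']);shot('side','d1')
to([.508,.203,.17])
print(status.sense()['joint_pos'])"
```

```text
[[ 0.0012 -0.9481 -0.318   0.4245]
 [ 1.      0.001   0.0008  0.2033]
 [-0.0004 -0.318   0.9481  0.4169]
 [ 0.      0.      0.      1.    ]]
shift [-0.0021 -0.0018  0.0918] tcp [0.5059 0.2049 0.2618] rot [-179.985    -0.0616 -179.8254] F [0.5626 0.0382 1.1001] t 1.5833 gap 0.00457604756481293
[-16.1855  31.6184 -17.2697 100.9193  11.8217  49.2993  51.3792]
```

View pics/w1.png

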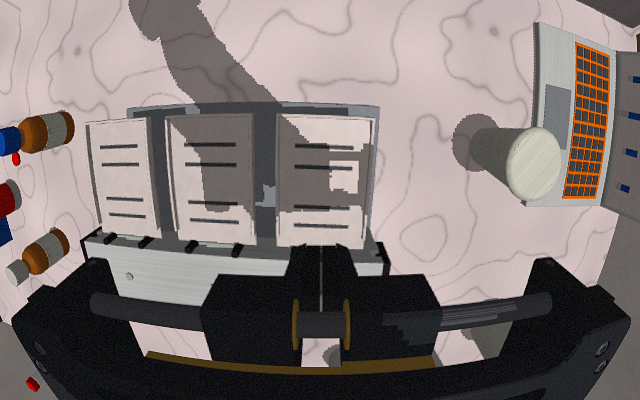

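View pics/d1.png

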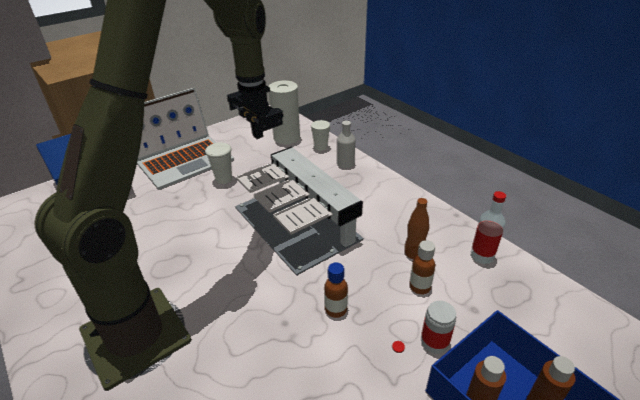

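The wrist view shows all three trays. The slots of the left tray centre on about (323,187), those of the middle tray on (210,186) and those of the right tray on (124,181).

```bash
cat >> h.py <<'E'
def fish(f,u,v,z):
    d=np.load('pics/'+f+'.npz');K,T=d['K'],d['T']
    x=(u-K[0,2])/K[0,0];y=(v-K[1,2])/K[1,1];r=np.hypot(x,y)+1e-12
    w=T[:3,:3]@np.array([x/r*np.sin(r),-y/r*np.sin(r),-np.cos(r)]);o=T[:3,3]
    return o+w*(z-o[2])/w[2]
E
python3 -c "
from h import *
for c in [((323,146),(323,167),(323,207),(323,225)),((209.5,144),(209.5,164),(209.5,208),(210,226)),((119,146),(121,163),(125,199),(128,215))]:
    q=np.array([fish('w1',*p,.13)[:2] for p in c]);print(q,q.mean(0))
for p in [(276,115),(376,122),(365,244),(278,245)]:print(fish('w1',*p,.135)[:2])
for p in [(166,115),(253,115),(255,244),(176,244)]:print(fish('w1',*p,.135)[:2])
"
```

```text
[[0.4674 0.2054]
 [0.4875 0.2054]
 [0.5277 0.2054]
 [0.547  0.2054]] [0.5074 0.2054]
[[0.463  0.0952]
 [0.4829 0.0936]
 [0.529  0.0885]
 [0.5492 0.0864]] [0.506  0.0909]
[[ 0.4585 -0.0152]
 [ 0.4775 -0.0154]
 [ 0.519  -0.0181]
 [ 0.5384 -0.0182]] [ 0.4983 -0.0167]
[0.4375 0.1628]
[0.4438 0.2537]
[0.5663 0.2484]
[0.5673 0.1594]
[0.4309 0.0519]
[0.4368 0.1414]
[0.5666 0.1353]
[0.5697 0.0437]
```

Call:
jog_arm --motion '[[[-0.002,-0.001,0.04],0,0],[[-0.002,-0.001,0.075],0,0],[[-0.002,-0.001,0.095],0,0],[[-0.002,-0.001,0.098],0,0],[[-0.002,-0.001,0.1],0,0],[[-0.002,-0.001,0.1],0,0],[[-0.002,-0.001,0.1],0,0],[[-0.002,-0.001,0.1],0,0]]'

```text
clock: 2.25
tcp_pos: [0.5086, 0.2046, 0.1633]
tool_rot: [179.9, 0.1, -179.8]
force: [-0.6, -0.3, -0.5]
finger_gap: 0.0
```

```bash
python3 -c "
from h import *
to([.5078,.2045,.155])"
```

```text
shift [ 0.0009 -0.0001  0.0083] tcp [0.5086 0.2046 0.1633] rot [ 179.9358    0.0895 -179.8037] F [-0.6116 -0.3307 -0.4995] t 2.25 gap 0.0004619159262686341
```

Call:
jog_arm --motion '[[[0.001,0,0.002],0,0],[[0.001,0,0.004],0,0],[[0.001,0,0.006],0,0],[[0.001,0,0.007],0,0],[[0.001,0,0.008],0,0],[[0.001,0,0.008],0,0]]'

```text
clock: 2.75
tcp_pos: [0.5075, 0.2045, 0.1551]
tool_rot: [179.9, 0.1, -179.8]
force: [-0.9, 0.4, 0.6]
finger_gap: 0.007
```

Call:
jog_arm --motion '[[[0,0,0.001],0,0],[[0,0,0.001],0,0],[[0,0,0.001],0,0]]'

```text
clock: 3.0
tcp_pos: [0.5075, 0.2045, 0.154]
tool_rot: [180.0, 0.1, -179.8]
force: [0.5, -0.1, -0.0]
finger_gap: 0.005
```

Call:
jog_arm --motion '[[[0,0,0.001],0,0],[[0,0,0.001],0,0],[[0,0,0.001],0,0]]'

```text
clock: 3.25
tcp_pos: [0.5075, 0.2045, 0.1529]
tool_rot: [180.0, 0.0, -179.8]
force: [0.5, 0.3, 0.2]
finger_gap: 0.002
```

Call:
jog_arm --motion '[[[0,0,0.001],0,0],[[0,0,0.001],0,0],[[0,0,0.001],0,0]]'

```text
clock: 3.5
tcp_pos: [0.5074, 0.2044, 0.1518]
tool_rot: [180.0, 0.0, -179.8]
force: [-0.3, -0.1, 0.8]
finger_gap: 0.01
```

Call:
jog_arm --motion '[[[0,0,0.001],0,0],[[0,0,0.001],0,0],[[0,0,0.001],0,0]]'

```text
clock: 3.75
tcp_pos: [0.5074, 0.2044, 0.1508]
tool_rot: [180.0, 0.0, -179.8]
force: [-1.1, 0.2, -0.3]
finger_gap: 0.004
```

Call:
jog_arm --motion '[[[0,0,0.001],0,0],[[0,0,0.001],0,0],[[0,0,0.001],0,0]]'

```text
clock: 4.0
tcp_pos: [0.5073, 0.2044, 0.1497]
tool_rot: [180.0, 0.0, -179.8]
force: [-0.2, -0.1, 0.3]
finger_gap: 0.005
```

Call:
jog_arm --motion '[[[0,0,0.001],0,0],[[0,0,0.001],0,0],[[0,0,0.001],0,0]]'

```text
clock: 4.25
tcp_pos: [0.5073, 0.2044, 0.1487]
tool_rot: [180.0, 0.0, -179.8]
force: [-0.7, 0.8, 0.3]
finger_gap: 0.004
```

```bash
python3 -c "
from h import *
s=shot('side','d2');a=s['image'][100:260,200:380];cv2.imwrite('pics/zd2.png',cv2.resize(a,None,fx=3.6,fy=3.6,interpolation=2))
s=shot('wrist','w2')
to([.5,.2,.15])"
```

```text
shift [ 0.0073 -0.0044 -0.0013] tcp [0.5073 0.2044 0.1487] rot [ 179.9675    0.0256 -179.8074] F [-0.3612 -1.3529  0.3846] t 4.35 gap 0.0069187413791498035
```

View pics/zd2.png

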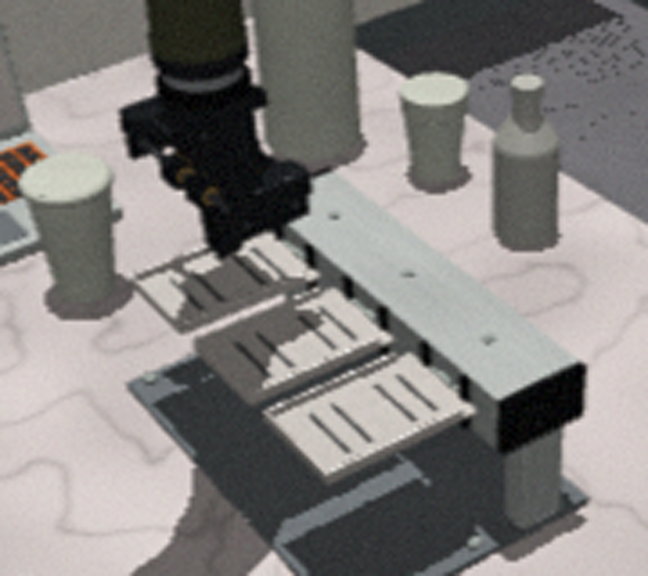

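View pics/w2.png

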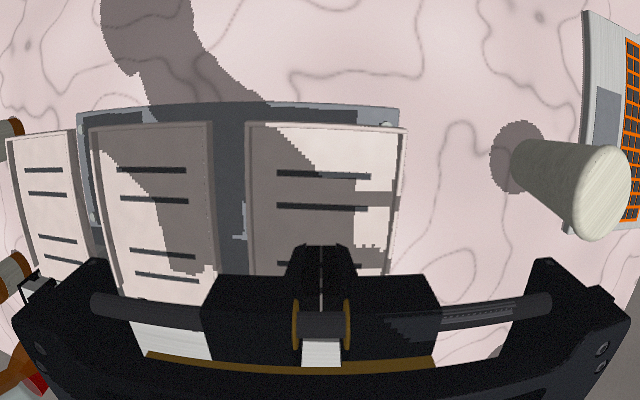

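Call:
jog_arm --motion '[[[0,0,0.001],0,0],[[0,0,0.001],0,0],[[0,0,0.001],0,0]]'

```text
clock: 4.6
tcp_pos: [0.5073, 0.2044, 0.1476]
tool_rot: [180.0, 0.0, -179.8]
force: [-0.7, -0.6, 1.0]
finger_gap: 0.004
```

Call:
jog_arm --motion '[[[0,0,0.001],0,0],[[0,0,0.001],0,0],[[0,0,0.001],0,0]]'

```text
clock: 4.85
tcp_pos: [0.5073, 0.2044, 0.1466]
tool_rot: [180.0, 0.0, -179.8]
force: [-0.1, 0.4, 0.0]
finger_gap: 0.006
```

Call:
jog_arm --motion '[[[0,0,0.001],0,0],[[0,0,0.001],0,0],[[0,0,0.001],0,0]]'

```text
clock: 5.1
tcp_pos: [0.5072, 0.2044, 0.1455]
tool_rot: [180.0, 0.0, -179.8]
force: [-1.1, 0.5, 0.0]
finger_gap: 0.003
```

Call:
jog_arm --motion '[[[0,0,0.001],0,0],[[0,0,0.001],0,0],[[0,0,0.001],0,0]]'

```text
clock: 5.35
tcp_pos: [0.5071, 0.2044, 0.1444]
tool_rot: [180.0, -0.0, -179.8]
force: [0.3, -0.4, -0.8]
finger_gap: 0.002
```

```bash
python3 -c "
from h import *
S=lambda x,y:(x/5+260-.4,y/4.4+165-.4)
D=lambda x,y:(x/5+225-.4,y/4.4+140-.4)
def tri(p,q):
    o1,d1=ray('scene0',*S(*p));o2,d2=ray('side0',*D(*q));t=np.linalg.lstsq(np.array([d1,-d2]).T,o2-o1,rcond=None)[0];return (o1+t[0]*d1+o2+t[1]*d2)/2,np.linalg.norm(o1+t[0]*d1-o2-t[1]*d2)
for p,q in [((294,115),(392,330)),((431,193),(297,245)),((584,278),(192,161)),((513,455),(335,32)) ,((612,383),(231,68)),((52,165),(688,270)),((146,103),(568,318))]:print(tri(p,q))
s=shot('side','d3');a=s['image'][100:220,220:360];cv2.imwrite('pics/zd3.png',cv2.resize(a,None,fx=5,fy=5,interpolation=2))
s=shot('scene','s3');a=s['image'][150:280,300:460];cv2.imwrite('pics/zs3.png',cv2.resize(a,None,fx=4.6,fy=4.6,interpolation=2))
"
```

```text
(array([ 0.4984, -0.0205,  0.1291]), np.float64(0.003861181466123798))
(array([0.5049, 0.0886, 0.1287]), np.float64(0.0032214105401244743))
(array([0.508 , 0.2055, 0.1313]), np.float64(0.00030839934442731116))
(array([0.6592, 0.2632, 0.1498]), np.float64(0.004138988563077949))
(array([0.5799, 0.2715, 0.1468]), np.float64(0.001189432801403922))
(array([ 0.6457, -0.0942,  0.1487]), np.float64(0.0009753926734129471))
(array([ 0.5645, -0.0889,  0.1485]), np.float64(8.67105733579367e-05))
```

View pics/zd3.png

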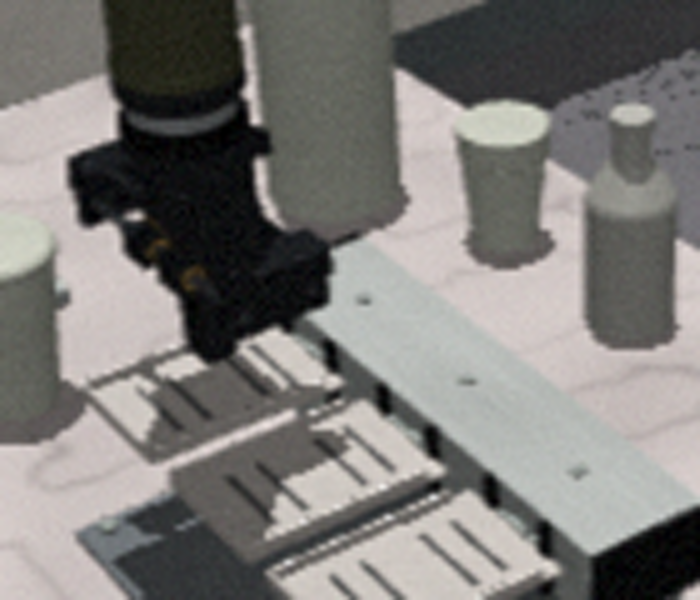

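View pics/zs3.png

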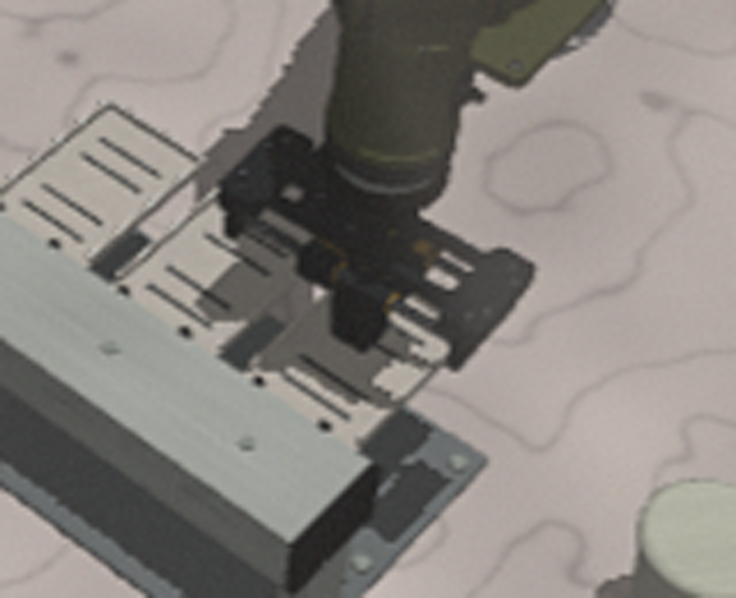

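```bash
python3 -c "
from h import *
o1,d1=ray('scene0',379,225.5);o2,d2=ray('side0',263,171)
t=np.linalg.lstsq(np.array([d1,-d2]).T,o2-o1,rcond=None)[0];print(o1+t[0]*d1,o2+t[1]*d2)
for z in(.119,.13,.14):
  print(proj('scene0',[.507,.2044,z]),proj('side0',[.507,.2044,z]))
print(status.sense())"
```

```text
[0.5083 0.2129 0.1484] [0.5124 0.2094 0.1466]
[375.8063 229.9881] [263.264  179.7323]
[376.1919 227.689 ] [262.9033 176.8146]
[376.5463 225.5755] [262.5723 174.1366]
{'clock': 5.45, 'joint_pos': array([-18.5099,  40.8951, -13.7323, 107.821 ,  16.4663,  33.177 ,
        47.3281]), 'dq': array([-0.0102, -0.0254, -0.0099,  0.0535,  0.0623, -0.0277,  0.0118]), 'effort': array([  0.0002, -48.6237,  -1.6958, -10.3317,  -0.0163,   0.0673,
        -0.0001]), 'tcp_pos': array([0.5072, 0.2044, 0.1445]), 'tool_rot': array([ 179.9768,    0.0063, -179.8033]), 'force': array([-0.1825, -0.3992, -0.1761]), 'moment': array([-0.0079,  0.0281,  0.029 ]), 'finger_gap': 0.005257265851274655}
```

Call:
jog_arm --motion '[[[0,0,0.001],0,0],[[0,0,0.002],0,0],[[0,0,0.002],0,0]]'

```text
clock: 5.7
tcp_pos: [0.5071, 0.2043, 0.1423]
tool_rot: [180.0, -0.0, -179.8]
force: [0.2, 0.4, 0.4]
finger_gap: 0.005
```

Call:
jog_arm --motion '[[[0,0,0.001],0,0],[[0,0,0.002],0,0],[[0,0,0.002],0,0]]'

```text
clock: 5.95
tcp_pos: [0.507, 0.2042, 0.1401]
tool_rot: [180.0, -0.0, -179.8]
force: [-0.1, -0.2, 0.2]
finger_gap: 0.005
```

Call:
jog_arm --motion '[[[0,0,0.001],0,0],[[0,0,0.001],0,0],[[0,0,0.001],0,0]]'

```text
clock: 6.2
tcp_pos: [0.5069, 0.2042, 0.139]
tool_rot: [-180.0, -0.0, -179.8]
force: [-0.5, 0.0, -0.3]
finger_gap: 0.006
```

Call:
jog_arm --motion '[[[0,0,0.001],0,0],[[0,0,0.001],0,0],[[0,0,0.001],0,0]]'

```text
clock: 6.45
tcp_pos: [0.5069, 0.2041, 0.138]
tool_rot: [-180.0, -0.0, -179.8]
force: [-0.3, -0.2, -0.8]
finger_gap: 0.007
```

```bash
python3 -c "
from h import *
s=shot('side','d4');a=s['image'][100:220,220:360];cv2.imwrite('pics/zd4.png',cv2.resize(a,None,fx=5,fy=5,interpolation=2))
s=shot('wrist','w4')
print(s['extrinsics'])
"
```

```text
[[-0.0034 -0.9479 -0.3186  0.4245]
 [ 1.     -0.003  -0.0016  0.204 ]
 [ 0.0006 -0.3186  0.9479  0.2935]
 [ 0.      0.      0.      1.    ]]
```

View pics/zd4.png

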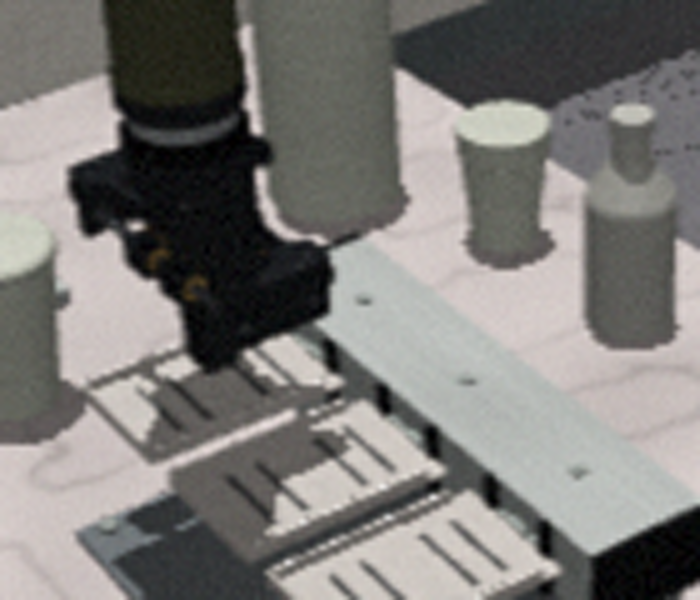

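View pics/w4.png

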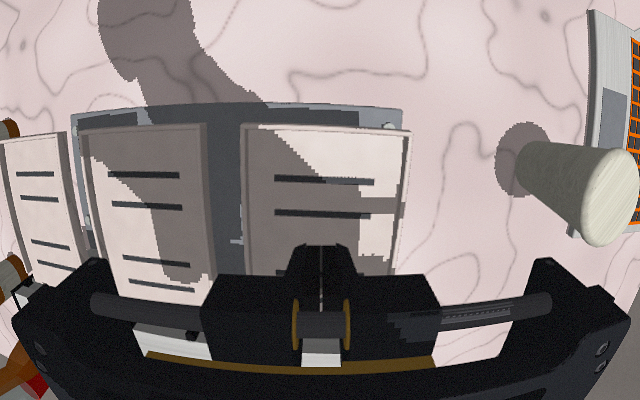

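Call:
jog_arm --motion '[[[0,0,0.001],0,0],[[0,0,0.002],0,0],[[0,0,0.002],0,0]]'

```text
clock: 6.8
tcp_pos: [0.5068, 0.2042, 0.1358]
tool_rot: [-180.0, -0.1, -179.8]
force: [0.6, -0.4, 0.9]
finger_gap: 0.003
```

Call:
jog_arm --motion '[[[0,0,0.001],0,0],[[0,0,0.0015],0,0],[[0,0,0.0015],0,0]]'

```text
clock: 7.05
tcp_pos: [0.5067, 0.204, 0.1341]
tool_rot: [-180.0, -0.1, -179.8]
force: [-0.5, -0.9, -0.2]
finger_gap: 0.005
```

Call:
jog_arm --motion '[[[0,0,0.001],0,0],[[0,0,0.0015],0,0],[[0,0,0.0015],0,0]]'

```text
clock: 7.3
tcp_pos: [0.5066, 0.2041, 0.1325]
tool_rot: [-180.0, -0.1, -179.8]
force: [-1.1, 0.2, -0.1]
finger_gap: 0.003
```

Call:
jog_arm --motion '[[[0,0,0.001],0,0],[[0,0,0.001],0,0],[[0,0,0.001],0,0]]'

```text
clock: 7.55
tcp_pos: [0.5066, 0.204, 0.1315]
tool_rot: [-180.0, -0.1, -179.8]
force: [-0.1, 0.5, -0.4]
finger_gap: 0.008
```

Call:
jog_arm --motion '[[[0,0,0.001],0,0],[[0,0,0.001],0,0],[[0,0,0.001],0,0]]'

```text
clock: 7.8
tcp_pos: [0.5065, 0.204, 0.1304]
tool_rot: [-180.0, -0.1, -179.8]
force: [0.5, 0.1, 0.2]
finger_gap: 0.009
```

```bash
python3 -c "
from h import *
s=shot('side','d5');a=s['image'][100:220,220:360];cv2.imwrite('pics/zd5.png',cv2.resize(a,None,fx=5,fy=5,interpolation=2))
s=shot('scene','s5');a=s['image'][150:280,300:460];cv2.imwrite('pics/zs5.png',cv2.resize(a,None,fx=4.6,fy=4.6,interpolation=2))
print(status.sense())
"
```

```text
{'clock': 7.9, 'joint_pos': array([-18.8781,  42.1481, -13.1548, 108.406 ,  16.9987,  31.4236,
        46.8606]), 'dq': array([ 0.0085,  0.0221, -0.0725, -0.1133, -0.0453,  0.099 ,  0.0161]), 'effort': array([ -0.0004, -49.0519,  -1.6004,  -9.7736,  -0.0167,   0.0739,
        -0.0001]), 'tcp_pos': array([0.5066, 0.204 , 0.1304]), 'tool_rot': array([-179.971 ,   -0.0897, -179.7955]), 'force': array([ 0.7687, -0.616 , -0.3471]), 'moment': array([0.0458, 0.0833, 0.0328]), 'finger_gap': 0.007907057145051598}
```

View pics/zd5.png

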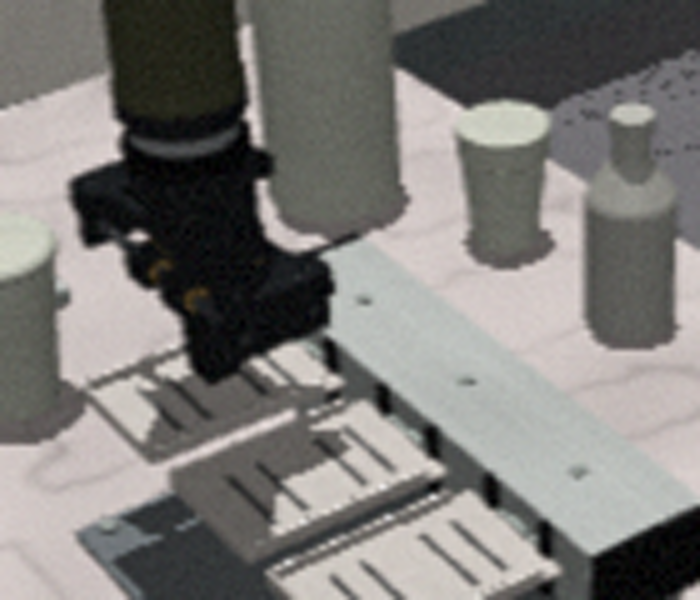

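View pics/zs5.png

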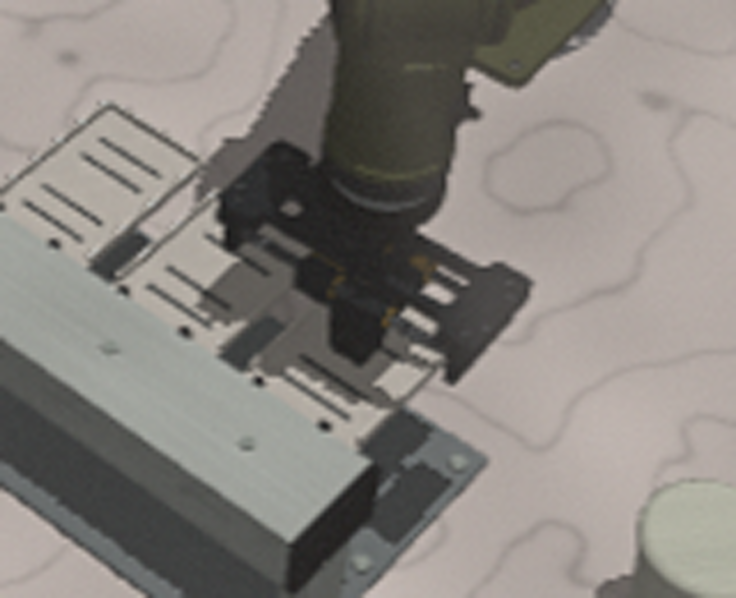

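Call:
jog_arm --motion '[[[0,0,0.001],0,0],[[0,0,0.001],0,0],[[0,0,0.001],0,0]]'

```text
clock: 8.15
tcp_pos: [0.5065, 0.204, 0.1294]
tool_rot: [-180.0, -0.1, -179.8]
force: [0.4, -0.7, -0.4]
finger_gap: 0.006
```

Call:
jog_arm --motion '[[[0,0,0.001],0,0],[[0,0,0.001],0,0],[[0,0,0.001],0,0]]'

```text
clock: 8.4
tcp_pos: [0.5065, 0.204, 0.1283]
tool_rot: [-180.0, -0.1, -179.8]
force: [-0.3, -0.3, 0.2]
finger_gap: 0.002
```

Call:
jog_arm --motion '[[[0,0,0.001],0,0],[[0,0,0.001],0,0],[[0,0,0.001],0,0]]'

```text
clock: 8.65
tcp_pos: [0.5064, 0.204, 0.1273]
tool_rot: [-180.0, -0.1, -179.8]
force: [-1.2, -1.0, -0.1]
finger_gap: 0.005
```

Call:
jog_arm --motion '[[[0,0,0.001],0,0],[[0,0,0.001],0,0],[[0,0,0.001],0,0]]'

```text
clock: 8.9
tcp_pos: [0.5064, 0.2039, 0.1262]
tool_rot: [-180.0, -0.1, -179.8]
force: [-0.1, 0.4, 0.1]
finger_gap: 0.004
```

Call:
jog_arm --motion '[[[0,0,0.001],0,0],[[0,0,0.001],0,0],[[0,0,0.001],0,0]]'

```text
clock: 9.15
tcp_pos: [0.5063, 0.2039, 0.1251]
tool_rot: [-180.0, -0.1, -179.8]
force: [-1.1, -0.2, 0.5]
finger_gap: 0.004
```

Call:
jog_arm --motion '[[[0,0,0.001],0,0],[[0,0,0.001],0,0],[[0,0,0.001],0,0]]'

```text
clock: 9.4
tcp_pos: [0.5063, 0.2039, 0.1241]
tool_rot: [-179.9, -0.1, -179.8]
force: [-0.3, 0.2, -0.6]
finger_gap: 0.006
```

Call:
jog_arm --motion '[[[0,0,0.001],0,0],[[0,0,0.001],0,0],[[0,0,0.001],0,0]]'

```text
clock: 9.65
tcp_pos: [0.5062, 0.2039, 0.123]
tool_rot: [-179.9, -0.1, -179.8]
force: [-0.1, -0.2, 0.4]
finger_gap: 0.002
```

```bash
python3 -c "
from h import *
s=shot('side','d6');a=s['image'][140:200,230:310];cv2.imwrite('pics/zd6.png',cv2.resize(a,None,fx=10,fy=10,interpolation=2)[:600])
print(status.sense()['force'])
b=np.load('pics/d5.npz')['im'];d=cv2.absdiff(s['image'],b).max(2);ys,xs=np.where(d>60);print(len(xs),xs.min(),xs.max(),ys.min(),ys.max())
"
```

```text
[ 0.3281 -0.0223 -0.0785]
490 124 286 4 377
```

View pics/zd6.png

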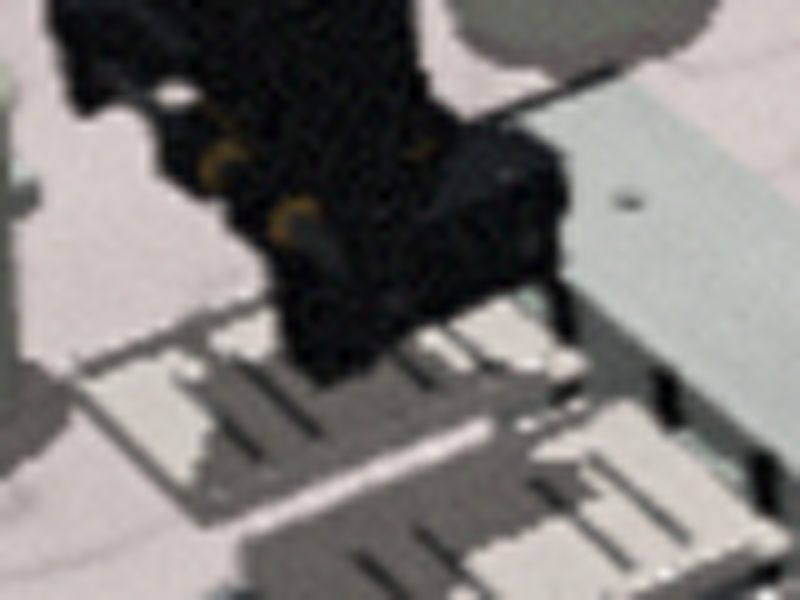

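Call:
jog_arm --motion '[[[0,0,0.001],0,0],[[0,0,0.001],0,0],[[0,0,0.001],0,0]]'

```text
clock: 9.95
tcp_pos: [0.5062, 0.2038, 0.122]
tool_rot: [-179.9, -0.1, -179.8]
force: [-0.7, -0.2, 0.4]
finger_gap: 0.001
```

Call:
jog_arm --motion '[[[0,0,0.001],0,0],[[0,0,0.001],0,0],[[0,0,0.001],0,0]]'

```text
clock: 10.2
tcp_pos: [0.5063, 0.2039, 0.121]
tool_rot: [-179.9, -0.1, -179.8]
force: [0.3, -0.5, 1.2]
finger_gap: 0.001
```

Call:
jog_arm --motion '[[[0,0,0.001],0,0],[[0,0,0.001],0,0],[[0,0,0.001],0,0]]'

```text
clock: 10.45
tcp_pos: [0.5063, 0.2039, 0.12]
tool_rot: [-179.9, -0.1, -179.8]
force: [0.7, 0.5, -0.0]
finger_gap: 0.007
```

Call:
jog_arm --motion '[[[0,0,0.001],0,0],[[0,0,0.001],0,0],[[0,0,0.001],0,0]]'

```text
clock: 10.7
tcp_pos: [0.5063, 0.2039, 0.119]
tool_rot: [-179.9, -0.1, -179.8]
force: [-0.9, 0.1, 1.3]
finger_gap: 0.006
```

Call:
jog_arm --motion '[[[0,0,0.001],0,0],[[0,0,0.001],0,0],[[0,0,0.001],0,0]]'

```text
clock: 10.95
tcp_pos: [0.5063, 0.2039, 0.118]
tool_rot: [-179.9, -0.1, -179.8]
force: [-0.5, 0.3, 2.9]
finger_gap: 0.004
```

Call:
jog_arm --motion '[[[0,0,0.001],0,0],[[0,0,0.001],0,0],[[0,0,0.001],0,0]]'

```text
clock: 11.2
tcp_pos: [0.5063, 0.2039, 0.117]
tool_rot: [-179.9, -0.1, -179.8]
force: [-0.1, -0.2, 3.5]
finger_gap: 0.003
```

Call:
jog_arm --motion '[[[0,0,0.001],0,0],[[0,0,0.001],0,0],[[0,0,0.001],0,0]]'

```text
clock: 11.45
tcp_pos: [0.5064, 0.2039, 0.116]
tool_rot: [-179.9, -0.1, -179.8]
force: [-0.6, -0.0, 3.2]
finger_gap: 0.001
```

Call:
jog_arm --motion '[[[0,0,0.001],0,0],[[0,0,0.001],0,0],[[0,0,0.001],0,0]]'

```text
clock: 11.7
tcp_pos: [0.5064, 0.2039, 0.1151]
tool_rot: [-179.9, -0.1, -179.8]
force: [-0.9, -0.7, 3.0]
finger_gap: 0.007
```

Call:
jog_arm --motion '[[[0,0,0.001],0,0],[[0,0,0.001],0,0],[[0,0,0.001],0,0]]'

```text
clock: 11.95
tcp_pos: [0.5064, 0.204, 0.1141]
tool_rot: [-179.9, -0.1, -179.8]
force: [-0.7, -1.6, 4.6]
finger_gap: 0.003
```

```bash
python3 -c "
from h import *
s=shot('side','d7');a=s['image'][140:200,230:310];cv2.imwrite('pics/zd7.png',cv2.resize(a,None,fx=10,fy=10,interpolation=2)[:600])
print(status.sense()['force'])
"
```

```text
[-1.5137 -0.7274  4.6748]
```

View pics/zd7.png

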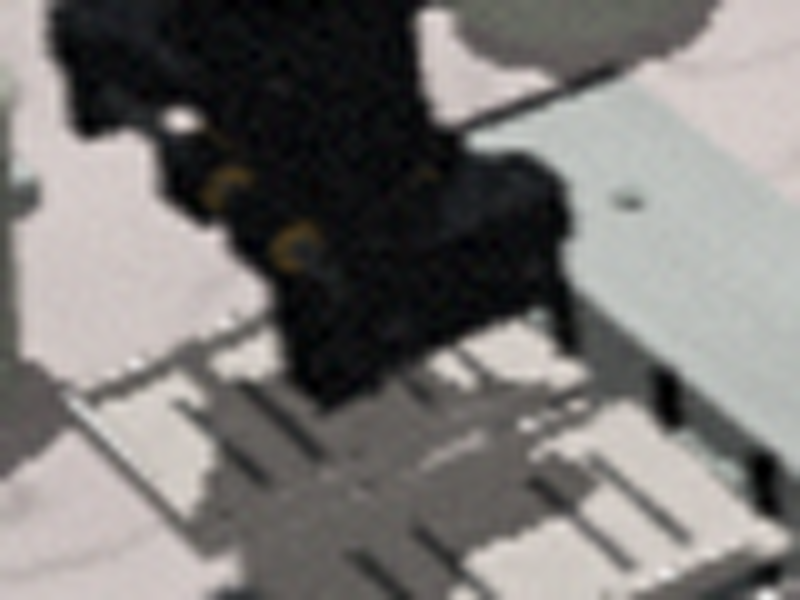

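The left tray gave about 8 mm at 4.6 N and its front edge visibly dipped, so it is a sagging one. Fingertip contact came at a TCP z of about 0.122. Next is the middle tray.

Call:
jog_arm --motion '[[[0,0,-0.025],0,0],[[0.002,-0.01,-0.04],0,0],[[0.002,-0.05,-0.04],0,0],[[0.002,-0.085,-0.04],0,0],[[0.002,-0.113,-0.04],0,0],[[0.002,-0.113,-0.03],0,0],[[0.002,-0.113,-0.02],0,0],[[0.002,-0.113,-0.013],0,0]]'

```text
clock: 12.67
tcp_pos: [0.5045, 0.0918, 0.126]
tool_rot: [180.0, -0.2, -179.8]
force: [-0.7, 0.1, -0.3]
finger_gap: 0.007
```

Call:
jog_arm --motion '[[[0,0,0],0,0],[[0,0,0],0,0]]'

```text
clock: 12.83
tcp_pos: [0.5039, 0.0937, 0.1251]
tool_rot: [180.0, -0.3, -179.6]
force: [-0.6, 1.0, -0.1]
finger_gap: 0.001
```

Call:
jog_arm --motion '[[[0,-0.001,0.002],0,0],[[0,-0.001,0.003],0,0],[[0,-0.001,0.003],0,0]]'

```text
clock: 13.08
tcp_pos: [0.5039, 0.0933, 0.122]
tool_rot: [179.9, -0.3, -179.5]
force: [-0.3, 0.7, 0.3]
finger_gap: 0.004
```

Call:
jog_arm --motion '[[[0,0,0.001],0,0],[[0,0,0.001],0,0],[[0,0,0.001],0,0]]'

```text
clock: 13.33
tcp_pos: [0.504, 0.0934, 0.1212]
tool_rot: [179.9, -0.2, -179.5]
force: [-0.1, 0.3, 0.4]
finger_gap: 0.002
```

Call:
jog_arm --motion '[[[0,0,0.001],0,0],[[0,0,0.001],0,0],[[0,0,0.001],0,0]]'

```text
clock: 13.58
tcp_pos: [0.504, 0.0933, 0.1202]
tool_rot: [179.9, -0.2, -179.5]
force: [-0.3, 0.6, 1.3]
finger_gap: 0.011
```

Call:
jog_arm --motion '[[[0,0,0.001],0,0],[[0,0,0.001],0,0],[[0,0,0.001],0,0]]'

```text
clock: 13.83
tcp_pos: [0.504, 0.0933, 0.1192]
tool_rot: [179.9, -0.2, -179.5]
force: [-0.4, -0.5, 1.3]
finger_gap: 0.003
```

Call:
jog_arm --motion '[[[0,0,0.001],0,0],[[0,0,0.001],0,0],[[0,0,0.001],0,0]]'

```text
clock: 14.08
tcp_pos: [0.504, 0.0933, 0.1183]
tool_rot: [179.9, -0.2, -179.5]
force: [-0.2, -0.2, 3.1]
finger_gap: 0.004
```

Call:
jog_arm --motion '[[[0,0,0.0007],0,0],[[0,0,0.0007],0,0],[[0,0,0.0007],0,0]]'

```text
clock: 14.33
tcp_pos: [0.504, 0.0934, 0.1178]
tool_rot: [179.9, -0.2, -179.5]
force: [-1.0, 0.0, 4.4]
finger_gap: 0.007
```

Call:
jog_arm --motion '[[[0,0,0.0005],0,0],[[0,0,0.0005],0,0],[[0,0,0.0005],0,0]]'

```text
clock: 14.58
tcp_pos: [0.5041, 0.0934, 0.1175]
tool_rot: [179.9, -0.2, -179.5]
force: [-1.9, -0.7, 6.1]
finger_gap: 0.004
```

Call:
jog_arm --motion '[[[0,0,0.0007],0,0],[[0,0,0.0007],0,0],[[0,0,0.0007],0,0]]'

```text
clock: 14.83
tcp_pos: [0.5041, 0.0934, 0.1171]
tool_rot: [179.9, -0.2, -179.5]
force: [-1.6, 0.4, 7.7]
finger_gap: 0.005
```

```bash
python3 -c "
from h import *
to([.5,.09,.2])"
```

```text
shift [ 0.0044 -0.0033 -0.0829] tcp [0.5041 0.0934 0.1171] rot [ 179.9414   -0.1961 -179.5383] F [-1.643   0.3856  7.7091] t 14.8333 gap 0.005316243640228106
```

Call:
jog_arm --motion '[[[0,0,0.0004],0,0],[[0,0,0.0004],0,0],[[0,0,0.0004],0,0],[[0,0,0.0004],0,0],[[0,0,0.0004],0,0]]'

```text
clock: 15.25
tcp_pos: [0.5041, 0.0934, 0.1171]
tool_rot: [179.9, -0.2, -179.5]
force: [-2.1, -0.2, 7.9]
finger_gap: 0.002
```

Call:
jog_arm --motion '[[[0,0,0.0004],0,0],[[0,0,0.0004],0,0],[[0,0,0.0004],0,0],[[0,0,0.0004],0,0],[[0,0,0.0004],0,0],[[0,0,0.0004],0,0],[[0,0,0.0004],0,0],[[0,0,0.0004],0,0]]'

```text
clock: 15.92
tcp_pos: [0.5041, 0.0934, 0.117]
tool_rot: [180.0, -0.2, -179.5]
force: [-1.8, 0.1, 7.0]
finger_gap: 0.005
```

Call:
jog_arm --motion '[[[0,0,0.0004],0,0],[[0,0,0.0004],0,0],[[0,0,0.0004],0,0],[[0,0,0.0004],0,0],[[0,0,0.0004],0,0],[[0,0,0.0004],0,0],[[0,0,0.0004],0,0],[[0,0,0.0004],0,0]]'

```text
clock: 16.58
tcp_pos: [0.504, 0.0934, 0.117]
tool_rot: [180.0, -0.2, -179.5]
force: [-1.7, -0.9, 7.3]
finger_gap: 0.007
```

Call:
jog_arm --motion '[[[0,0,0.0006],0,0],[[0,0,0.0006],0,0],[[0,0,0.0006],0,0],[[0,0,0.0006],0,0],[[0,0,0.0006],0,0],[[0,0,0.0006],0,0],[[0,0,0.0006],0,0]]'

```text
clock: 17.17
tcp_pos: [0.5041, 0.0934, 0.1169]
tool_rot: [180.0, -0.1, -179.5]
force: [-0.5, -0.2, 8.1]
finger_gap: 0.003
```

Call:
jog_arm --motion '[[[0,0,0.0004],0,0],[[0,0,0.0004],0,0],[[0,0,0.0004],0,0],[[0,0,0.0004],0,0],[[0,0,0.0004],0,0],[[0,0,0.0004],0,0],[[0,0,0.0004],0,0],[[0,0,0.0004],0,0]]'

```text
clock: 17.83
tcp_pos: [0.5041, 0.0934, 0.1169]
tool_rot: [180.0, -0.1, -179.5]
force: [-1.6, -0.7, 8.8]
finger_gap: 0.003
```

Call:
jog_arm --motion '[[[0,0,-0.04],0,0],[[0,0,-0.08],0,0],[[0.01,-0.02,-0.115],0,30],[[0.02,-0.06,-0.14],0,100],[[0.035,-0.1,-0.15],0,100],[[0.045,-0.14,-0.15],0,100],[[0.055,-0.18,-0.15],0,100],[[0.06,-0.22,-0.15],0,100]]'

```text
clock: 18.5
tcp_pos: [0.4456, -0.123, 0.2672]
tool_rot: [180.0, -0.1, -179.5]
force: [0.1, 0.0, -0.6]
finger_gap: 0.434
```

```bash
python3 -c "
from h import *
to([.429,-.2415,.25]);print(status.sense()['joint_pos'])"
```

```text
shift [ 0.0176 -0.1183  0.0172] tcp [ 0.4456 -0.123   0.2672] rot [ 179.9888   -0.1147 -179.4975] F [ 0.1446  0.0198 -0.5722] t 18.5 gap 0.43421746861681393
[ 24.0885  25.2192 -21.1142 113.425   12.836   43.6969  85.9615]
```

Call:
jog_arm --motion '[[[0.007,-0.04,0],0,100],[[0.013,-0.08,0.0],0,100],[[0.017,-0.105,0.01],0,100],[[0.017,-0.118,0.01],0,100],[[0.017,-0.118,0.01],0,100],[[0.017,-0.118,0.01],0,100],[[0.017,-0.118,0.01],0,100]]'

```text
clock: 19.08
tcp_pos: [0.4305, -0.2386, 0.2574]
tool_rot: [179.9, -0.1, -179.3]
force: [0.5, 1.5, -0.5]
finger_gap: 0.961
```

```bash
python3 -c "
from h import *
s=shot('wrist','w8')
s=shot('side','d8');a=s['image'][170:330,250:450];cv2.imwrite('pics/zd8.png',cv2.resize(a,None,fx=3.7,fy=3.7,interpolation=2))
s=shot('scene','s8');a=s['image'][90:200,210:350];cv2.imwrite('pics/zs8.png',cv2.resize(a,None,fx=5.4,fy=5.4,interpolation=2))
to([.429,-.2415,.15])
"
```

```text
shift [ 0.0012 -0.0024  0.1075] tcp [ 0.4303 -0.2391  0.2575] rot [ 179.9576   -0.08   -179.2883] F [ 0.4173  0.1289 -0.5383] t 19.2333 gap 1.0028114205844723
```

View pics/w8.png

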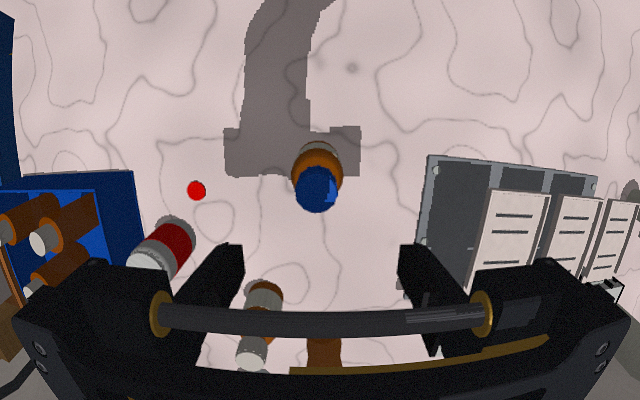

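View pics/zd8.png

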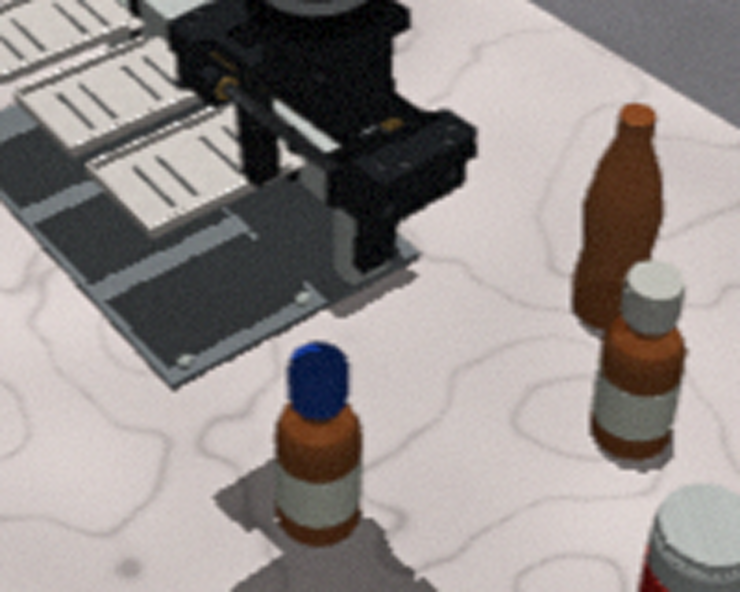

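View pics/zs8.png

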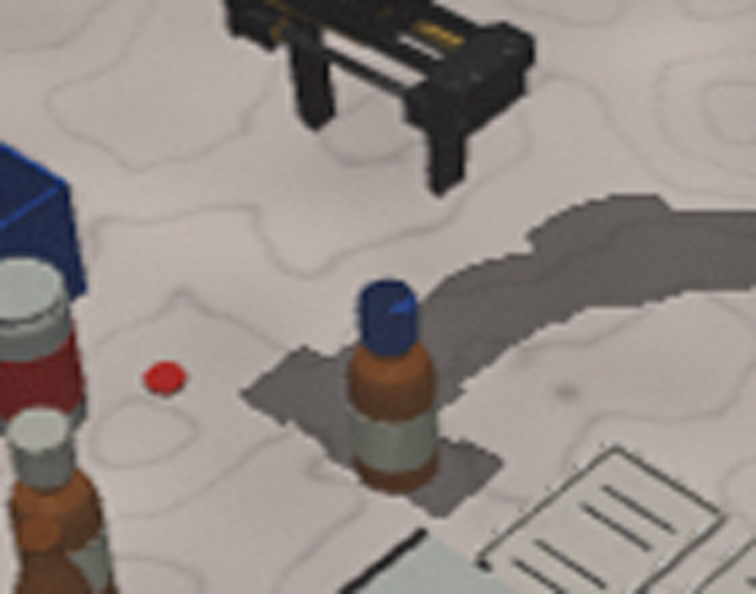

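```bash
python3 -c "
from h import *
def tri(p,q):
    o1,d1=ray('scene0',*p);o2,d2=ray('side0',*q);t=np.linalg.lstsq(np.array([d1,-d2]).T,o2-o1,rcond=None)[0];return o1+t[0]*d1,o2+t[1]*d2
print(tri((268.9,113.1),(349.5,244.3)));print(tri((291.5,125.2),(320.8,218.6)))
h=cv2.cvtColor(cv2.imread('pics/w8.png'),cv2.COLOR_BGR2HSV);m=cv2.inRange(h,(108,130,40),(125,255,255));m[:, :250]=0;m[:,400:]=0;m[:120]=0;m[260:]=0
k,l,st,c=cv2.connectedComponentsWithStats(m);print(st[1:],c[1:])
for z in(.15,.133):print(fish('w8',317,194,z))
print(fish('w8',196,190,.006))
"
```

```text
(array([ 0.4298, -0.2896,  0.2594]), array([ 0.4293, -0.2891,  0.2594]))
(array([ 0.4318, -0.1894,  0.2628]), array([ 0.4309, -0.1885,  0.2629]))
[[ 295  166   43   46 1413]] [[316.2031 189.126 ]]
[ 0.4306 -0.2414  0.15  ]
[ 0.4359 -0.2415  0.133 ]
[ 0.4712 -0.4178  0.006 ]
```

Call:
jog_arm --motion '[[[0.001,-0.0025,0.02],0,100],[[0.001,-0.0025,0.05],0,100],[[0.001,-0.0025,0.08],0,100],[[0.001,-0.0025,0.1],0,100],[[0.001,-0.0025,0.115],0,100],[[0.001,-0.0025,0.125],0,100],[[0.001,-0.0025,0.13],0,100],[[0.001,-0.0025,0.13],0,100]]'

```text
clock: 19.9
tcp_pos: [0.4292, -0.2404, 0.1269]
tool_rot: [179.9, -0.1, -179.2]
force: [-0.0, 0.5, -0.1]
finger_gap: 1.003
```

```bash
python3 -c "
from h import *
s=shot('side','d9');a=s['image'][200:330,260:430];cv2.imwrite('pics/zd9.png',cv2.resize(a,None,fx=4.5,fy=4.5,interpolation=2))
s=shot('scene','s9');a=s['image'][110:200,230:340];cv2.imwrite('pics/zs9.png',cv2.resize(a,None,fx=6,fy=6,interpolation=2))
to([.4295,-.2415,.11])
"
```

```text
shift [ 0.0003 -0.0004  0.018 ] tcp [ 0.4298 -0.2411  0.128 ] rot [ 179.9694   -0.0333 -179.2286] F [-0.4796 -0.2271 -0.0372] t 20.0 gap 1.0014294086383855
```

View pics/zd9.png

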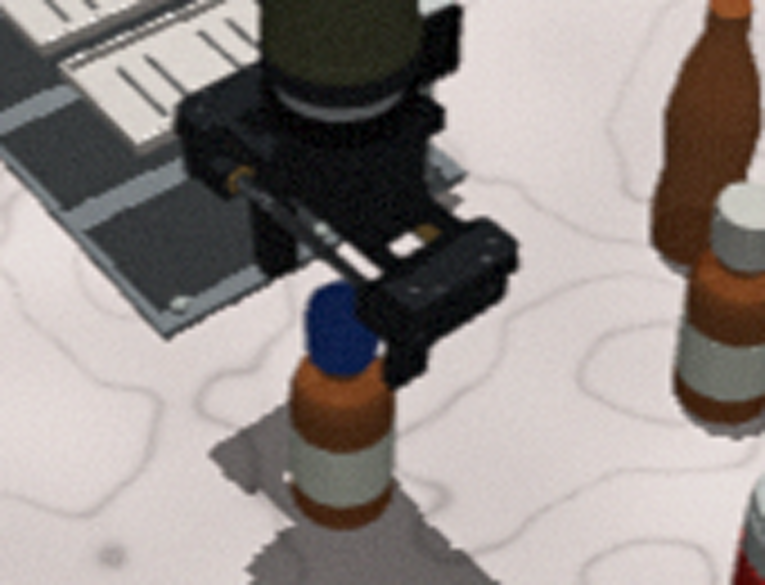

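View pics/zs9.png

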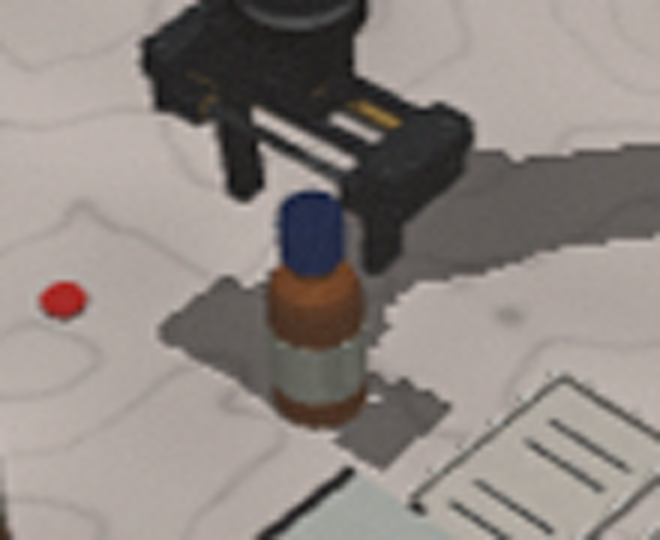

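Call:
jog_arm --motion '[[[0,0,0.008],0,100],[[0,0,0.014],0,100],[[0,0,0.018],0,100],[[0,0,0.018],0,100],[[0,0,0.018],0,100]]'

```text
clock: 20.42
tcp_pos: [0.4296, -0.2411, 0.1098]
tool_rot: [180.0, -0.1, -179.2]
force: [-0.4, 0.5, 0.1]
finger_gap: 0.996
```

Call:
jog_arm --motion '[[[0,0,0],0,0],[[0,0,0],0,0],[[0,0,0],0,0],[[0,0,0],0,0],[[0,0,0],0,0],[[0,0,0],0,0],[[0,0,0],0,0],[[0,0,0],0,0]]'

```text
clock: 21.08
tcp_pos: [0.4296, -0.2413, 0.1099]
tool_rot: [180.0, -0.1, -179.2]
force: [1.0, -1.9, 0.2]
finger_gap: 0.423
```

```bash
python3 -c "
from h import *
s=shot('side','d10');a=s['image'][200:330,260:430];cv2.imwrite('pics/zd10.png',cv2.resize(a,None,fx=4.5,fy=4.5,interpolation=2))
to([.4295,-.2415,.11])
"
```

```text
shift [ 0.0001 -0.0001 -0.0002] tcp [ 0.4296 -0.2414  0.1098] rot [ 179.9867   -0.0596 -179.248 ] F [ 0.6642 -0.8537  0.256 ] t 21.1333 gap 0.4239924987556883
```

View pics/zd10.png

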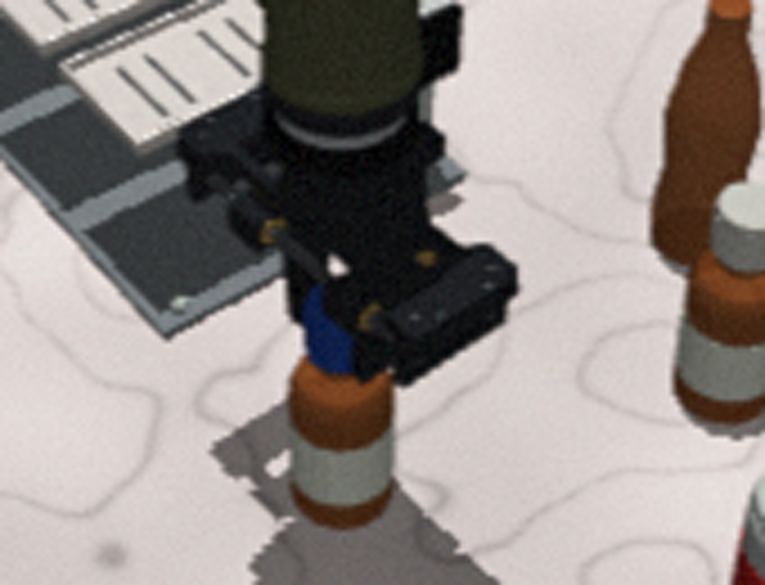

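Call:
jog_arm --motion '[[[0,0,-0.01],0,0],[[0,0,-0.025],0,0],[[0,0,-0.045],0,0],[[0,0,-0.07],0,0],[[0,0,-0.1],0,0],[[0,0,-0.13],0,0],[[0,0,-0.16],0,0],[[0,0,-0.19],0,0]]'

```text
clock: 21.8
tcp_pos: [0.4283, -0.2409, 0.3003]
tool_rot: [179.9, -0.2, -179.2]
force: [0.3, 0.2, -6.1]
finger_gap: 0.42
```

Call:
jog_arm --motion '[[[0,0.005,-0.02],0,0],[[0,0.015,-0.03],0,0],[[-0.01,0.035,-0.03],0,0],[[-0.02,0.06,-0.03],0,0],[[-0.03,0.085,-0.03],0,0],[[-0.035,0.11,-0.03],0,0],[[-0.04,0.135,-0.03],0,0],[[-0.045,0.16,-0.03],0,0]]'

```text
clock: 22.47
tcp_pos: [0.4698, -0.0784, 0.3287]
tool_rot: [179.9, -0.5, -179.2]
force: [0.1, 0.0, -5.8]
finger_gap: 0.424
```

```bash
python3 -c "
from h import *
to([.504,.0915,.30])
"
```

```text
shift [-0.0369  0.1693  0.0288] tcp [ 0.4698 -0.0784  0.3287] rot [ 179.8619   -0.4604 -179.1838] F [ 0.1063  0.0335 -5.785 ] t 22.4667 gap 0.4239522594431025
```

Call:
jog_arm --motion '[[[-0.005,0.025,0],0,0],[[-0.01,0.05,0],0,0],[[-0.017,0.075,0],0,0],[[-0.022,0.1,0],0,0],[[-0.028,0.125,0],0,0],[[-0.034,0.15,0],0,0],[[-0.037,0.165,0],0,0],[[-0.037,0.169,0],0,0]]'

```text
clock: 23.13
tcp_pos: [0.503, 0.0957, 0.3273]
tool_rot: [179.7, -0.6, -178.8]
force: [-0.9, 0.2, -5.0]
finger_gap: 0.423
```

Call:
jog_arm --motion '[[[0,0,0.02],0,0],[[0,0,0.035],0,0],[[0,0,0.045],0,0],[[0,0,0.05],0,0],[[0,0,0.05],0,0],[[0,0,0.05],0,0]]'

```text
clock: 23.63
tcp_pos: [0.5021, 0.0955, 0.277]
tool_rot: [179.7, -0.7, -178.9]
force: [1.3, -1.1, -5.9]
finger_gap: 0.421
```

```bash
python3 -c "
from h import *
to([.504,.0915,.25])
s=shot('side','d11');a=s['image'][80:240,220:400];cv2.imwrite('pics/zd11.png',cv2.resize(a,None,fx=3.7,fy=3.7,interpolation=2))
s=shot('scene','s11');a=s['image'][140:290,270:440];cv2.imwrite('pics/zs11.png',cv2.resize(a,None,fx=4,fy=4,interpolation=2))
"
```

```text
shift [-0.0022 -0.0042  0.027 ] tcp [0.5021 0.0955 0.277 ] rot [ 179.7363   -0.6929 -178.8523] F [ 1.321  -1.0705 -5.8866] t 23.6333 gap 0.4209076584880575
```

View pics/zd11.png

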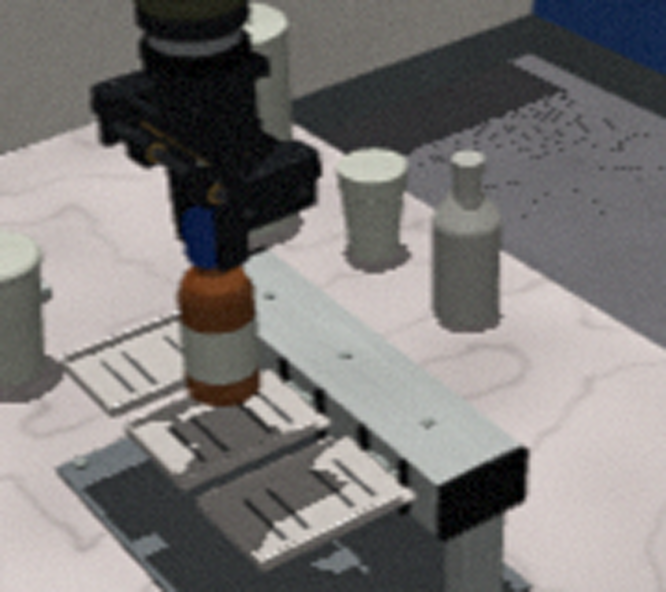

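View pics/zs11.png

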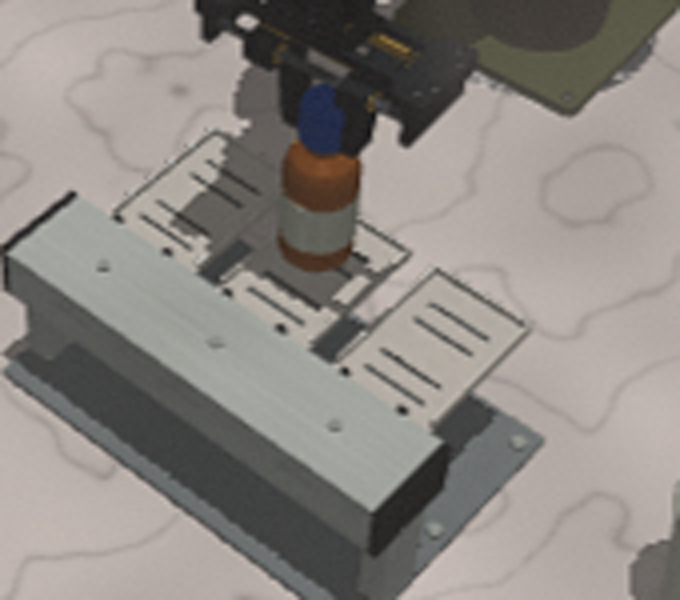

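Call:
jog_arm --motion '[[[-0.002,-0.004,0.01],0,0],[[-0.002,-0.004,0.019],0,0],[[-0.002,-0.004,0.025],0,0],[[-0.002,-0.004,0.029],0,0],[[-0.002,-0.004,0.031],0,0],[[-0.002,-0.004,0.031],0,0]]'

```text
clock: 24.23
tcp_pos: [0.5043, 0.0922, 0.2462]
tool_rot: [179.7, -0.6, -178.8]
force: [-0.3, 0.6, -5.5]
finger_gap: 0.425
```

Call:
jog_arm --motion '[[[0,0,0],0,0],[[0,0,0.001],0,0],[[0,0,0.002],0,0],[[0,0,0.002],0,0]]'

```text
clock: 24.57
tcp_pos: [0.5042, 0.0922, 0.2442]
tool_rot: [179.7, -0.6, -178.8]
force: [0.2, 0.8, -6.2]
finger_gap: 0.428
```

Call:
jog_arm --motion '[[[0,0,0.001],0,0],[[0,0,0.002],0,0],[[0,0,0.002],0,0]]'

```text
clock: 24.82
tcp_pos: [0.5041, 0.0922, 0.2421]
tool_rot: [179.7, -0.6, -178.8]
force: [-0.0, 0.1, -5.4]
finger_gap: 0.424
```

Call:
jog_arm --motion '[[[0,0,0.001],0,0],[[0,0,0.002],0,0],[[0,0,0.002],0,0]]'

```text
clock: 25.07
tcp_pos: [0.504, 0.0921, 0.2399]
tool_rot: [179.7, -0.7, -178.8]
force: [1.4, -0.4, -5.5]
finger_gap: 0.419
```

Call:
jog_arm --motion '[[[0,0,0.001],0,0],[[0,0,0.001],0,0],[[0,0,0.001],0,0]]'

```text
clock: 25.32
tcp_pos: [0.5041, 0.0922, 0.2389]
tool_rot: [179.7, -0.6, -178.8]
force: [-0.7, -0.4, -4.4]
finger_gap: 0.428
```

Call:
jog_arm --motion '[[[0,0,0.001],0,0],[[0,0,0.001],0,0],[[0,0,0.001],0,0]]'

```text
clock: 25.57
tcp_pos: [0.5041, 0.0922, 0.238]
tool_rot: [179.7, -0.6, -178.8]
force: [-1.1, -0.1, -4.3]
finger_gap: 0.426
```

Call:
jog_arm --motion '[[[0,0,0.001],0,0],[[0,0,0.001],0,0],[[0,0,0.001],0,0]]'

```text
clock: 25.82
tcp_pos: [0.5042, 0.0922, 0.2373]
tool_rot: [179.7, -0.6, -178.8]
force: [-1.5, -0.4, -1.1]
finger_gap: 0.419
```

Call:
jog_arm --motion '[[[0,0,0.001],0,0],[[0,0,0.001],0,0],[[0,0,0.001],0,0]]'

```text
clock: 26.07
tcp_pos: [0.5043, 0.0923, 0.2367]
tool_rot: [179.7, -0.6, -178.8]
force: [-1.9, -0.8, 2.9]
finger_gap: 0.423
```

Call:
jog_arm --motion '[[[0,0,0.001],0,0],[[0,0,0.001],0,0],[[0,0,0.001],0,0]]'

```text
clock: 26.32
tcp_pos: [0.5045, 0.0924, 0.2363]
tool_rot: [179.7, -0.5, -178.8]
force: [-2.4, -0.9, 4.9]
finger_gap: 0.424
```

Call:
jog_arm --motion '[[[0,0,-0.0008],0,0],[[0,0,-0.0008],0,0],[[0,0,-0.0008],0,0]]'

```text
clock: 26.57
tcp_pos: [0.5044, 0.0923, 0.237]
tool_rot: [179.7, -0.6, -178.8]
force: [-1.7, -0.4, 1.1]
finger_gap: 0.426
```

```bash
python3 -c "
from h import *
to([.504,.0915,.25])
s=shot('side','d12');a=s['image'][80:240,220:400];cv2.imwrite('pics/zd12.png',cv2.resize(a,None,fx=3.7,fy=3.7,interpolation=2))
s=shot('scene','s12');a=s['image'][140:290,270:440];cv2.imwrite('pics/zs12.png',cv2.resize(a,None,fx=4,fy=4,interpolation=2))
"
```

```text
shift [ 0.0005 -0.0008 -0.013 ] tcp [0.5044 0.0923 0.237 ] rot [ 179.7142   -0.5502 -178.8344] F [-1.713  -0.4284  1.075 ] t 26.5667 gap 0.42637151947665913
```

View pics/zd12.png

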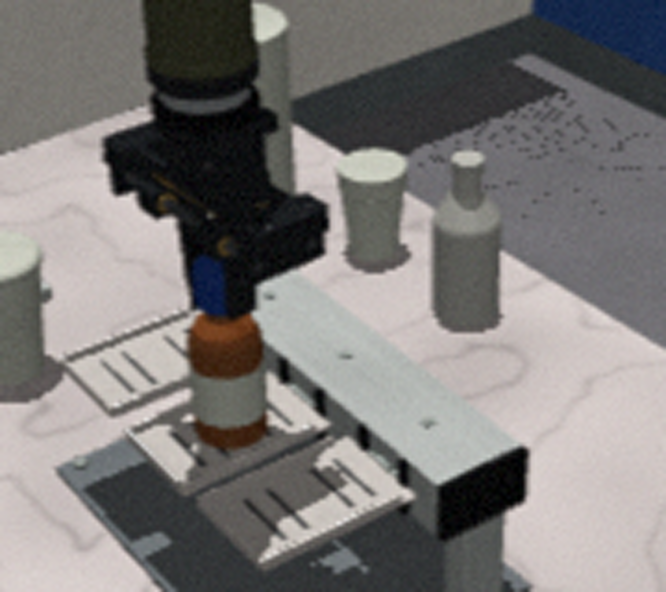

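View pics/zs12.png

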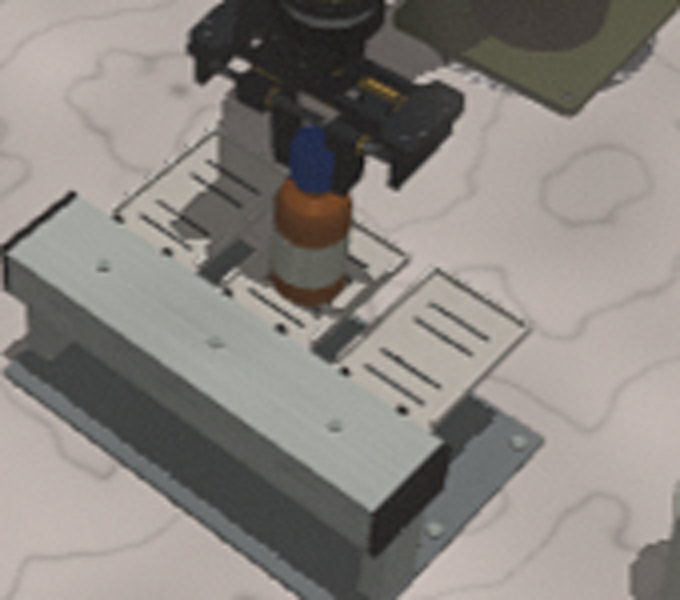

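Call:
jog_arm --motion '[[[0,0,-0.0002],0,46],[[0,0,-0.0002],0,50],[[0,0,-0.0002],0,60],[[0,0,-0.0002],0,80],[[0,0,-0.0002],0,100],[[0,0,-0.0002],0,100],[[0,0,-0.0002],0,100],[[0,0,-0.0002],0,100]]'

```text
clock: 27.33
tcp_pos: [0.5045, 0.0923, 0.2371]
tool_rot: [179.7, -0.6, -178.8]
force: [-0.0, 0.1, -0.4]
finger_gap: 0.929
```

Call:
jog_arm --motion '[[[0,0,0],0,100],[[0,0,-0.01],0,100],[[0,0,-0.03],0,100],[[0,0,-0.06],0,100],[[0,0,-0.09],0,100],[[0,0,-0.12],0,100],[[0,0,-0.12],0,100],[[0,0,-0.12],0,100]]'

```text
clock: 28.0
tcp_pos: [0.5065, 0.0921, 0.3586]
tool_rot: [179.7, -0.3, -178.9]
force: [-0.5, -0.1, -1.0]
finger_gap: 0.999
```

```bash
python3 -c "
from h import *
to([.504,.0915,.25])
s=shot('side','d13');a=s['image'][80:240,220:400];cv2.imwrite('pics/zd13.png',cv2.resize(a,None,fx=3.7,fy=3.7,interpolation=2))
s=shot('scene','s13')
for n in('s13','d13'):
  im=np.load('pics/%s.npz'%n)['im'];h=cv2.cvtColor(im,cv2.COLOR_BGR2HSV);m=cv2.inRange(h,(108,130,40),(125,255,255));m[:80]=0;m[300:]=0;m[:,:230]=0;m[:,400:]=0
  k,l,st,c=cv2.connectedComponentsWithStats(m);print(n,[(st[i],c[i]) for i in range(1,k) if st[i,4]>30])
"
```

```text
shift [ 0.0019 -0.0011  0.1086] tcp [0.5065 0.0921 0.3586] rot [ 179.6745   -0.3302 -178.8501] F [-0.4854 -0.1062 -0.9695] t 28.0 gap 0.9993444359584313
s13 [(array([351, 171,   6,  15,  43], dtype=int32), array([353.6744, 177.5116]))]
d13 [(array([365,  80,  35,  19, 420], dtype=int32), array([385.6571,  86.3976])), (array([271, 150,  14,  17, 188], dtype=int32), array([277.3617, 157.5213]))]
```

View pics/zd13.png

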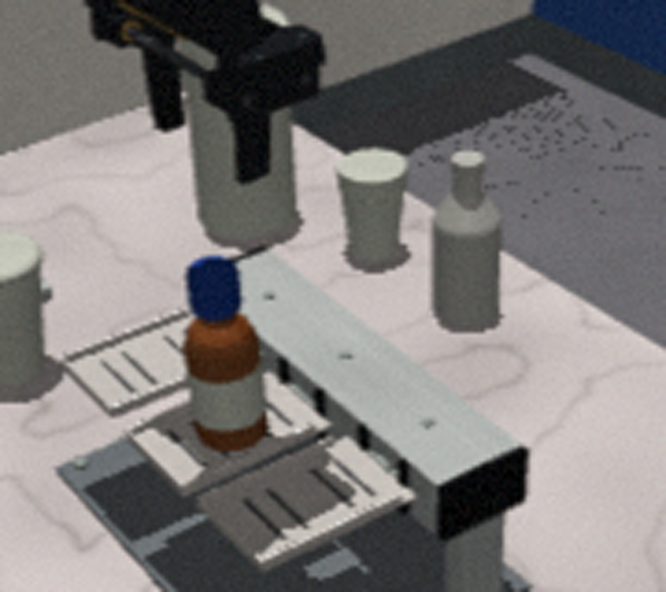

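View pics/s13.png

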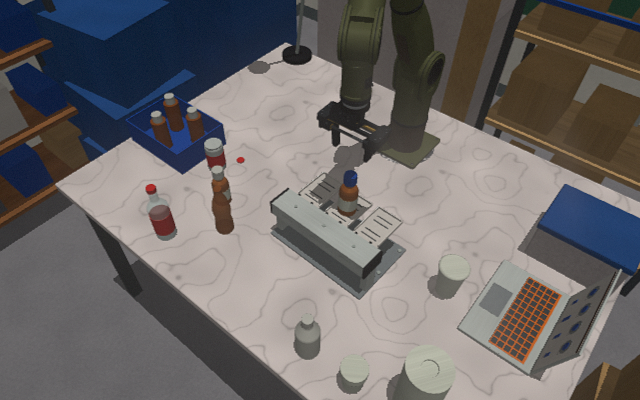

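Call:
jog_arm --motion '[[[0,0,0],0,100],[[0,0,0],0,100],[[0,0,0],0,100],[[0,0,0],0,100],[[0,0,0],0,100],[[0,0,0],0,100]]'

```text
clock: 28.6
tcp_pos: [0.505, 0.0915, 0.3562]
tool_rot: [179.8, -0.6, -178.8]
force: [0.3, -0.1, 0.2]
finger_gap: 1.002
```

```bash
python3 -c "
from h import *
s=shot('side','d14');b=np.load('pics/d13.npz')['im'];d=cv2.absdiff(s['image'],b).max(2)[150:,:];print((d>60).sum())
o1,d1=ray('scene0',350.5,178);o2,d2=ray('side0',277.4,157.5);t=np.linalg.lstsq(np.array([d1,-d2]).T,o2-o1,rcond=None)[0];print(o1+t[0]*d1,o2+t[1]*d2)
print('base',onz('side0',220+232/3.7,80+435/3.7,.13))
to([.5,.09,.25]);workorder.hand_in()"
```

```text
23
[0.4976 0.0926 0.2595] [0.4986 0.0918 0.2591]
base [0.496 0.079 0.13 ]
shift [ 0.0039 -0.0018  0.1063] tcp [0.505  0.0914 0.3563] rot [ 179.7518   -0.6409 -178.8357] F [-0.5181  1.2195  0.4453] t 28.65 gap 1.0004322791993259
the job is handed in; nothing more can be done
```

The middle tray is the sound one. The blue-capped bottle now stands on it, released, and I handed the job in at about 28.7 s.

- **Left tray (sagging):** it gave about 8 mm at only 4.6 N, and its front edge visibly dipped, so I stopped there without going on to 8 N.
- **Middle tray (firm):** it came up firm after roughly 3.5 mm and had given about 4.5 to 5 mm in all. I held it at 7–9 N for about 3 s, and no reading went above 8.8 N.
- **Right tray:** I did not press it, because the sound one had already been found.
- **Placing the bottle:** I gripped it by the cap and carried it over at about 5.5 N. The load on the tray reached about 10 N for a moment on set-down. I eased that off before opening the gripper.

**Last checks:**
- The bottle stands on the tray and was not moving about 0.5 s after release. The gripper was clear, at TCP z 0.356.
- Stereo puts the cap at about (0.498, 0.092), against my tray-middle estimate of (0.504, 0.0915). It leans slightly towards the robot because the tray sags a little under the weight.
- A rough one-view estimate of the bottle's base, read from its visible front edge, gave (0.496, 0.079). That is off from the cap position, and I trust the stereo one more.

**Disagreement with the spec:** fingertip contact came at a TCP height of about 0.122 m, not the 0.155 m that the stated 25 mm fingertip offset implies. I went by force and images instead.

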